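Pack a sample jar and latch the transport case

ROBOT

A 6-joint arm with a two-finger parallel gripper is mounted at the origin on the work surface. World frame = base frame: x ahead of the robot, y to its left, z up, the work surface at z = 0. Lengths are in m, angles in degrees, forces in N, time in s.
With the tool pointing down it reaches from about 0.4 to 0.925 m from the base axis. Payload 3.4 kg.
Tool frame: the origin (TCP) lies on the centre line of the jaws, within the pads' length; the fingertips stand 17 mm ahead of it and the grasp point (between the pads) lies 2 mm behind it; z points along the fingers, y is the direction in which the jaws open and shut (so a half turn about z gives the same grasp; the last joint's range is limited). The gripper opens to 85 mm and grips with 20 to 120 N. Pads are 22 mm wide; open, the fingers measure 114 mm over their backs; the gripper's body (76 mm by 85 mm) begins 54 mm behind the grasp point. The pads swing forward as they close: fully open they stand 13 mm farther back than shut.
Start: joints at [-72.107, 17.578, 86.31, -0, 76.112, -4.211], TCP at [0.216, -0.533, 0.248] pointing down, gripper open.
Joint ranges: [-179.03, 179.03], [-60, 130.46], [8.19, 133.38], [-81.62, 261.62], [5.75, 156.47], [-153.77, 153.77]. Speed limits (degrees/s): [147.25, 147.25, 180, 180, 180, 180].

INTERFACE

Orientations are given as [roll, pitch, yaw] about the fixed x, y, z axes, in that order (R = Rz(yaw) Ry(pitch) Rx(roll)).
In Python, from plant import * gives the robot as it stands.
- The arm moves only by the tool carry_out, never from a script. Its argument "plan" is a list that holds one entry, the list of rows, each a list of 7 numbers: the turn, a rotation vector about the tool's x, y, z in degrees, then the shift along the tool's x, y, z in cm, then the opening in per cent of the stroke, from 0 (shut) to 100 (fully open). A call has 1 to 5 rows; each row is the pose to reach, as a shift and turn from the pose commanded when the call began, along the tool's axes at that moment; what a row does not reach only later rows make up. A row lasts 1/8 s, in which the tool goes at most 62.5 mm and 10.7 degrees, less where a joint would pass 70% of its speed; a pose out of reach is approached as far as the arm can. A call with a gripper value outside its range is refused whole. The fingers move at their own pace and stop on an object; "force" is the grip in N (left out, the last holds). Time passes only in rows, so rows that repeat a pose let the fingers close. It gives the time, the measured TCP pose, the force and the opening at its end, in the units of the state.
- get_obs(): the state, without advancing time (a new reading comes with each control period).
- get_image(name): name is "side" or "top" or "wrist"; returns a dict with "color" (400x640x3 uint8, red, green, blue), "z_map" (400x640 float32, m along the optical axis (not along the pixel's ray), 0 where there is no reading), "camera_matrix" (3x3 intrinsics, pixels), "dist_coeffs" ([k1, k2, p1, p2, k3] as OpenCV has them; the pictures are not rectified), "rvec" (rotation vector, rad) and "tvec" (3), from world to camera coordinates, as OpenCV has them; the wrist camera has in their place "tool_from_camera" (4x4, takes a point from camera to tool coordinates, whose origin is the TCP and whose axes are the flange's). Camera axes: x right, y down, z forward; pixel columns grow to the right and rows downward; lengths in m; the calibration is good to about 2 mm. A picture is of the moment at which its call begins: read the wrist's pose just before it.
- close_job(): hands the job in, once; it reports no verdict.
Trained networks look in a picture, given as the dict that the camera call returned (one of the last four; its "shot" number tells which), for a name from the list of things; names that differ only in an ending like _2 or _b are one class to them, and where a whole thing is asked for, a point or a joint stands for the part that bears it (a point fixed in the world has none). Each returns a list of dicts, best first, with "p" (0 to 1); they miss things now and then, are a little off and sometimes report something else, mostly with a low value. They report only what shows in the picture. A call takes as long as a camera call. They do not tell look-alikes from the thing itself.
- find_in(picture, query): "location" ([row, column] in pixels, amid what is visible of it).
- cut_out(picture, query): "region" (400x640 bool, what is visible of it) and "location" ([row, column] in pixels, amid what is visible of it).
- place_of(picture, query): "location" ([row, column] in pixels: a listed point, or the origin of a listed thing).
The state is a dict: "time_s": time; "q": joint angles; "joint_vel": joint speeds; "tau": joint torques, N m; "tcp_pos": TCP position; "tool_rot": TCP orientation; "contact_force": force on the tool from outside, world axes, zero at the start; "wrist_torque": the same for the moment, N m; "opening": opening from 0.0 (shut) to 1.0 (fully open).
Only numpy, scipy, OpenCV 4.12 (cv2) and the standard library are available. Lean on these libraries where they do the work, as an engineer would, in place of code of your own. Each camera call takes 0.05 s, during which the arm holds its last target.

TASK

Pack the sample jar that stands on the bench into the empty compartment of the aluminium transport case, upright, then shut the lid. Hook the wire loop of the draw latch over the keeper on the lid while the lever is still open, then press the lever down past centre until it lies fully home against the case and holds. Do not knock over or shift the other things on the bench and in the case, and do not bump the clamp arm that reaches over the latch.

Things in the scene. Friction and masses are not known exactly. Their poses are not given: they have to be found in the camera images.
- case: aluminium transport case, fixed on the bench: 150 mm deep (its x), 210 mm wide (its y), body 110 mm high, 145 mm with the lid shut. Origin: centre of its underside, on the bench; z up. Its x axis runs from the latch face (flat, at x = -75 mm) to the hinge side (x = +75 mm).
- lid_panel (a joint): lid angle, rad: 0 = shut, grows as its front edge rises; starts at 1.66 to 1.95 (leaning back past upright). The stiff hinge (about 0.3 N m) holds the 0.3 kg lid where it is left. Hinge axis: along the case's y, at case x = +75 mm, z = 110 mm. Shut, the lid is a shell 35 mm high (z = 110 to 145 mm) over the whole case.
- lid_edge (a point): middle of the lid's front top edge (150 mm from the hinge along the lid, on its outer face, 35 mm above its rim plane). It moves with the lid.
- lever_arm (a joint): latch lever angle, rad: 0 = fully home, hanging straight down along the latch face; pi/2 = straight out from the face; limit 2.5; starts at 1.05 to 1.75. Friction (0.035 N m) keeps it where it is left. With the loop hooked it is springy below about 1.4 rad, needs up to about 6 N square to its end, passes centre at about 0.38 rad and then snaps home.
- lever_pivot (a point): lever pivot axis (parallel to the case's y) on the centre line of the latch, 17 mm out from the latch face (case x = -92 mm), z = 93 mm. The lever is a steel channel 22 mm wide, 62 mm long from this pivot.
- lever_pad (a point): point to press, on the lever's outer face, 52 mm from the pivot along the lever and 7 mm off the pivot line on the outer side (the upper side when the lever stands out from the face). It moves with the lever.
- loop (a joint): angle of the wire loop relative to the lever, rad. Seen along the case's y, the loop (from its pivot to its bar) leans out from straight up by (loop - lever_arm): 0 = straight up, pi/2 = straight out from the case. Starts at 2.4 to 2.75: the loop points outwards, standing up 0.4 to 0.75 rad from the lever. Light friction (0.012 N m) keeps it where it is left.
- loop_bar (a point): middle of the loop's cross bar, the part that hooks. The loop is a rectangle of 5 mm round steel wire, 38 mm wide outside (along the case's y), 28 mm inside; its bar lies 40.5 mm from its pivot. It straddles the lever and stretches up to some 5 mm on springs under load.
- keeper_seat (a point): where the middle of the bar lies when hooked. Moves with the lid; with the lid shut it is 16 mm out from the latch face on the latch's centre line, z = 124 mm. The keeper is a steel hook 22 mm wide on the lid's front: a groove open upwards, 9.5 mm wide, between a back block (9 mm thick, top 12 mm above the seat) and a lip in front.
- jar_center (a point): the glass sample jar to pack: 46 mm across, 85 mm tall, white 44 mm screw cap, about 110 g, standing upright on the bench; the point is its centre, half-way up.
- packed_a_center (a point): an identical jar already packed in one compartment of the case; centre, half-way up.
- packed_b_center (a point): another identical jar already packed in one compartment of the case; centre, half-way up.
- rod_mid (a point): point on the fixed clamp arm, a level 12 mm steel rod 262 mm above the bench, over and in front of the latch: about 35 mm out from the latch face and parallel to it within a few degrees. It runs from its upright (185 mm from here, towards case -y) to two prongs 100 mm beyond here. It bars a vertical tool over the latch.
- stand: the clamp arm's upright: fixed steel rod 13 mm thick, 360 mm tall, on a 68 mm round foot; origin at the foot.
- amber: bystander: brown glass bottle, 58 mm across, 120 mm tall, on the bench near the jar; origin at its foot.
- beaker: bystander: clear tapered beaker, 68 mm across the rim, 85 mm tall, near the jar; origin at its foot.
- dishes: bystander: stack of clear dishes 90 mm across, 44 mm tall; origin under its centre.
- spatula: bystander: lab spatula 170 mm long lying on the bench; origin near its middle.
- tubes: bystander: white tube rack 75 x 115 mm, 55 mm tall; origin under its centre.
- tips: bystander: box of pipette tips 90 x 120 mm, 64 mm tall; origin under its centre.
- wash: bystander: white wash bottle 66 mm across, 190 mm tall with its spout; origin at its foot.
- bay_mid (a point): centre of the case's inner floor (5 mm above the bench). Walls 5 mm thick; two 4 mm partitions, 90 mm high, at case y = -33 and +33 mm make three compartments with centres at case x = 0, y = -66.7, 0, +66.7 mm, each about 62 mm wide along y and 140 mm long along x. Which one is empty varies; only a thin grey felt disc lies in it, the other two hold jars.
- loop_pivot (a point): the loop's pivot (axis along the case's y) on the lever, 15 mm from the lever pivot. With the lever home it lies 14.1 mm below the lever pivot and 5.1 mm nearer to the case; it goes round with the lever, so that with the lever straight out it lies 14.1 mm out and 5.1 mm below.
- keeper_lip (a point): middle of the top of the keeper's upturned lip: 3 mm thick, 4 mm farther out than the seat and 4 mm above it. The bar must come over this lip from outside and drop behind it.
Things that resemble listed ones, but are neither listed nor needed, are in the scene too. Leave any black or yellow look-alike of the part that bears jar_center alone.

How it is judged:
By the outcome, as a careful person would: the job done as asked, in the order asked, and still so for the second after the job is handed in, with the robot touching nothing.
It also fails if it takes over 72 s, if anything falls off the work surface, if the arm or the gripper's body presses on something with over 40 N, if the wrist force passes 120 N, or if a joint passes its speed limit or range.

## Working session

There is one attempt and no reset: what is moved stays moved. The work goes in short steps, Python scripts to look and compute and a tool call to move; the robot and the scene stay as the last step left them, time stands still between calls to the robot, and variables do not carry over. Pictures are saved under pics/ and viewed, and the job is handed in when it is done.

Besides the shell and the picture viewer there is one more tool, called as name([rows], argument=value, ...), one row to a line, values as JSON. carry_out: Moves the arm, as the interface text tells. Its arguments: {"type":"object","properties":{"plan":{"type":"array"},"force":{"type":"number"}},"required":["plan"]}

```bash
ls -la; mkdir -p pics
python3 - <<'E'
from plant import *
import cv2, pickle
print(get_obs())
for n in ["side","top","wrist"]:
    d=get_image(n); pickle.dump(d,open(f'{n}0.pkl','wb'))
    cv2.imwrite(f'pics/{n}0.png',d['color'][:,:,::-1])
    print(n,d.keys(),d['camera_matrix'].tolist(),d['dist_coeffs'],d.get('rvec'),d.get('tvec'),d.get('tool_from_camera'))
E
```

```text
total 12
drwxr-xr-x  3 agent agent 4096 Dec  6 15:16 .
drwxr-xr-x 23 root  root  4096 Dec  6 15:16 ..
drwxr-xr-x  2 agent agent 4096 Dec  6 15:16 pics
{'time_s': 0.0, 'q': array([-7.21073859e+01,  1.76227063e+01,  8.63830871e+01,  4.19912655e-04,
        7.61115633e+01, -4.21264437e+00]), 'joint_vel': array([ 0.01303921, -0.0080805 ,  0.09029173,  0.01922655, -0.00245474,
        0.02958489]), 'tau': array([ 9.57900920e-04, -4.57548058e+01, -2.51913947e+01,  3.27052987e-05,
        1.33026182e-02, -9.05495625e-07]), 'tcp_pos': array([ 0.21614104, -0.5321178 ,  0.24738184]), 'tool_rot': array([-1.79882990e+02, -9.02714209e-03,  2.21051480e+01]), 'contact_force': array([ 0.21138062, -0.38057873,  0.90140239]), 'wrist_torque': array([ 0.0012422 ,  0.03643149, -0.0245767 ]), 'opening': 1.0023994398847662}
side dict_keys(['color', 'z_map', 'camera_matrix', 'dist_coeffs', 'rvec', 'tvec', 'shot']) [[499.9598005807833, 0.0, 320.2832020299859], [0.0, 499.9598005807833, 200.37232221588374], [0.0, 0.0, 1.0]] [-0.03604896  0.          0.          0.          0.        ] [ 0.22786622 -2.73673527 
[... 233 characters left out ...]
8], [0.0, 0.0, 1.0]] [0.01225805 0.         0.         0.         0.        ] [ 2.10349555 -2.11221933  0.219589  ] [-0.03146435  0.61589417  1.44168014] None
wrist dict_keys(['color', 'z_map', 'camera_matrix', 'dist_coeffs', 'tool_from_camera', 'shot']) [[352.3863440237243, 0.0, 314.74036081554647], [0.0, 352.3863440237243, 199.75235572663797], [0.0, 0.0, 1.0]] [-0.0037743  0.         0.         0.         0.       ] None None [[ 1.01641011e-03 -9.66359359e-01 -2.57193617e-01  6.46818263e-02]
 [ 9.99999224e-01  7.96995746e-04  9.57352763e-04 -7.44792787e-04]
 [-7.20164583e-04 -2.57194391e-01  9.66359419e-01 -1.24639192e-01]
 [ 0.00000000e+00  0.00000000e+00  0.00000000e+00  1.00000000e+00]]
```

View pics/side0.png

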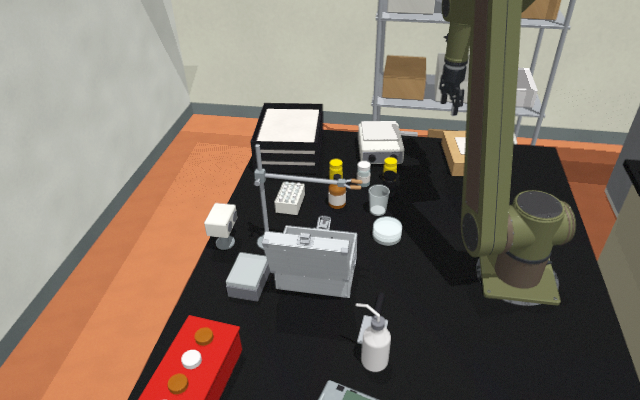

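View pics/top0.png

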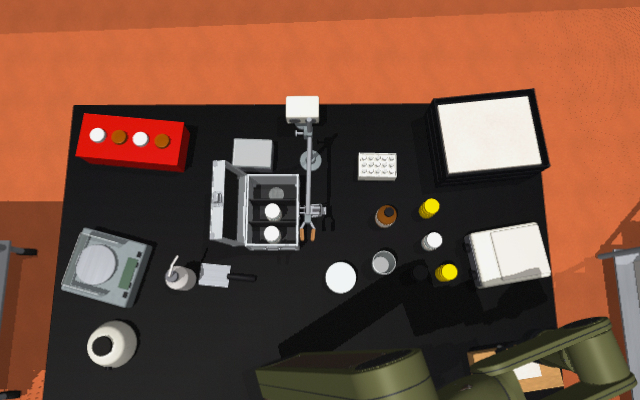

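View pics/wrist0.png

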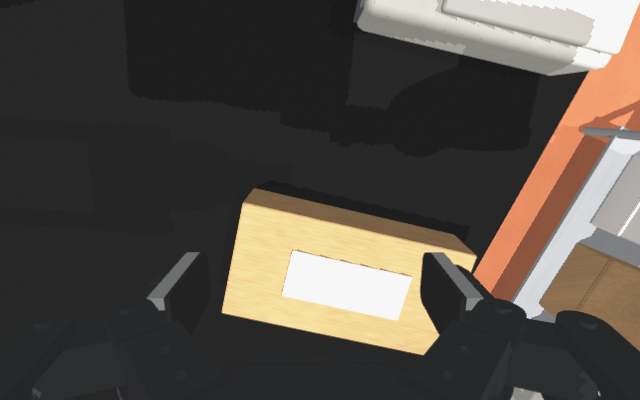

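The white-capped jar is at top (432,241) and side (364,172). The possible confusions are the yellow-capped jars at top (430,208) and (447,271), the white tops in the red box at (97,135) and (140,139), and the packed jars at (273,211) and (271,234). I'll measure everything next.

```bash
cat > h.py <<'E'
import numpy as np, cv2
from scipy.spatial.transform import Rotation as R
def cam_T(d,obs=None):
    """world_from_camera 4x4"""
    T=np.eye(4)
    if 'rvec' in d:
        Rm=cv2.Rodrigues(np.array(d['rvec'],float))[0]; t=np.array(d['tvec'],float).ravel()
        T[:3,:3]=Rm.T; T[:3,3]=-Rm.T@t; return T
    W=np.eye(4); W[:3,:3]=R.from_euler('xyz',obs['tool_rot'],degrees=True).as_matrix(); W[:3,3]=obs['tcp_pos']
    return W@np.array(d['tool_from_camera'])
def ray(d,rc):
    p=np.array([[[rc[1],rc[0]]]],float)
    u=cv2.undistortPoints(p,np.array(d['camera_matrix']),np.array(d['dist_coeffs']))[0,0]
    return np.array([u[0],u[1],1.])
def pix2w(d,rc,obs=None,depth=None):
    T=cam_T(d,obs); r=ray(d,rc)
    if depth is None:
        depth=d['z_map'][int(round(rc[0])),int(round(rc[1]))]
    return T[:3,:3]@(r*depth)+T[:3,3]
def pix2z(d,rc,z,obs=None):
    T=cam_T(d,obs); v=T[:3,:3]@ray(d,rc); o=T[:3,3]
    return o+v*(z-o[2])/v[2]
def rayw(d,rc,obs=None):
    T=cam_T(d,obs); v=T[:3,:3]@ray(d,rc); return T[:3,3],v/np.linalg.norm(v)
def tri(rays):
    A=np.zeros((3,3));b=np.zeros(3)
    for o,v in rays:
        P=np.eye(3)-np.outer(v,v);A+=P;b+=P@o
    x=np.linalg.solve(A,b); return x,[np.linalg.norm((np.eye(3)-np.outer(v,v))@(x-o)) for o,v in rays]
def proj(d,X,obs=None):
    T=np.linalg.inv(cam_T(d,obs)); X=np.atleast_2d(X)
    return cv2.projectPoints(X@T[:3,:3].T+T[:3,3],np.zeros(3),np.zeros(3),np.array(d['camera_matrix']),np.array(d['dist_coeffs']))[0][:,0]
def cloud(d,obs=None,sl=None):
    T=cam_T(d,obs); H,W=d['z_map'].shape
    uu,vv=np.meshgrid(np.arange(W),np.arange(H))
    p=np.stack([uu,vv],-1).reshape(-1,1,2).astype(float)
    n=cv2.undistortPoints(p,np.array(d['camera_matrix']),np.array(d['dist_coeffs']))[:,0].reshape(H,W,2)
    z=d['z_map']; P=np.dstack([n[...,0]*z,n[...,1]*z,z])
    return P@T[:3,:3].T+T[:3,3]
E
python3 - <<'E'
from plant import *
from h import *
import pickle
names="case lid_edge lever_pivot lever_pad loop_bar keeper_seat jar_center packed_a_center packed_b_center rod_mid stand amber beaker dishes spatula tubes tips wash bay_mid loop_pivot keeper_lip".split()
np.set_printoptions(precision=4,suppress=True)
res={}
D={n:get_image(n) for n in ("side","top")}
for nm in names:
    rr={}
    for n,d in D.items():
        L=place_of(d,nm)
        rr[n]=L
    print(nm)
    for n in rr:
        print('   ',n,[(round(float(x['p']),2),np.round(x['location'],1).tolist(), pix2w(D[n],x['location'])) for x in rr[n][:4] if x['p']>.15])
    if rr['side'] and rr['top']:
        x,e=tri([rayw(D[n],rr[n][0]['location']) for n in rr]); print('    tri',x,np.round(e,4))
pickle.dump(D,open('D0.pkl','wb'))
print(get_obs()['time_s'])
E
```

```text
case
    side [(0.86, [272.0, 316.2], array([0.5585, 0.2067, 0.1332]))]
    top [(0.8, [215.8, 273.6], array([0.5601, 0.0823, 0.0905])), (0.39, [166.3, 378.6], array([ 0.7204, -0.2339,  0.0475]))]
    tri [0.5789 0.0894 0.0073] [0.0038 0.0038]
lid_edge
    side [(0.55, [248.7, 302.7], array([0.5849, 0.2321, 0.2364]))]
    top [(0.76, [200.5, 211.2], array([0.5731, 0.2329, 0.2481])), (0.59, [211.5, 321.0], array([ 0.5694, -0.0559,  0.1056]))]
    tri [0.5797 0.2352 0.2386] [0.0045 0.0045]
lever_pivot
    side [(0.47, [231.9, 322.0], array([0.5757, 0.0215, 0.1065]))]
    top [(0.52, [209.7, 300.8], array([ 0.5959,  0.0057, -0.0036]))]
    tri [0.5786 0.003  0.0897] [0.0006 0.0006]
lever_pad
    side [(0.66, [219.3, 322.9], array([ 0.5866, -0.0561,  0.0881]))]
    top [(0.69, [210.5, 324.4], array([ 0.5758, -0.0661,  0.087 ])), (0.16, [195.8, 211.4], array([0.6399, 0.2843, 0.0041]))]
    tri [ 0.583  -0.0661  0.0786] [0.0055 0.0055]
loop_bar
    side [(0.56, [215.3, 322.9], array([ 0.6092, -0.1805, -0.0015])), (0.3, [234.5, 304.3], array([0.5817, 0.2214, 0.2737]))]
    top [(0.38, [209.
[... 3090 characters left out ...]
.0872]))]
    tri [ 0.3834  0.36   -0.0055] [0.0037 0.0037]
bay_mid
    side [(0.49, [201.5, 333.7], array([ 0.5788, -0.2221,  0.029 ]))]
    top [(0.73, [216.1, 278.6], array([0.5644, 0.0699, 0.0609])), (0.68, [212.7, 274.1], array([0.5695, 0.0811, 0.0891]))]
    tri [0.5332 0.0559 0.2506] [0.0028 0.0028]
loop_pivot
    side [(0.43, [232.8, 321.2], array([0.5795, 0.0141, 0.096 ]))]
    top [(0.56, [212.6, 304.6], array([ 0.5671, -0.0084,  0.1015]))]
    tri [ 0.5779 -0.0077  0.0751] [0.0058 0.0058]
keeper_lip
    side [(0.72, [238.6, 305.6], array([0.5788, 0.2223, 0.2616]))]
    top [(0.84, [194.6, 213.9], array([0.5833, 0.2213, 0.2729]))]
    tri [0.582  0.2231 0.2631] [0.0034 0.0034]
2.35
```

Run:
```python
from h import *
import pickle
np.set_printoptions(precision=4,suppress=True)
D=pickle.load(open('D0.pkl','rb'))
d=D['top']; C=cloud(d)
# jar cap
def blob(c,r,zlo,zhi):
    m=(np.hypot(C[...,0]-c[0],C[...,1]-c[1])<r)&(C[...,2]>zlo)&(C[...,2]<zhi)
    P=C[m]; 
    (cc,rad)=cv2.minEnclosingCircle(P[:,:2].astype(np.float32)); return len(P),P.mean(0),cc,rad
for nm,c in dict(jar=(.478,-.369),ya=(.58,-.37),yb=(.388,-.41),pa=(.504,.0905),pb=(.5675,.0808)).items():
    print(nm,blob(c,.035,.078,.1))
# case rim
m=(C[...,2]>.100)&(C[...,2]<.118)&(C[...,0]>.42)&(C[...,0]<.74)&(C[...,1]>-.03)&(C[...,1]<.22)
P=C[m]; print('rim',len(P),P.min(0),P.max(0), cv2.minAreaRect(P[:,:2].astype(np.float32)))
S=cloud(D['side'])
for n,A in (('top',C),('side',S)):
    m=(A[...,2]>.2)&(A[...,0]>.45)&(A[...,0]<.7)&(A[...,1]>.12)&(A[...,1]<.3)
    P=A[m]; print(n,'lid hi',len(P),P.min(0),P.max(0),P.mean(0))
# enlarged crops
for n,(r0,r1,c0,c1) in dict(top=(150,270,190,340),side=(200,300,230,400)).items():
    im=D[n]['color'][r0:r1,c0:c1,::-1]; im=cv2.resize(im,None,fx=4.7,fy=4.7,interpolation=cv2.INTER_CUBIC); cv2.imwrite(f'pics/crop_{n}.png',im)
im=D['top']['color'][190:300,350:470,::-1]; cv2.imwrite('pics/crop_jar.png',cv2.resize(im,None,fx=4,fy=4,interpolation=cv2.INTER_CUBIC))
```

```text
jar (163, array([ 0.4886, -0.3805,  0.0853]), (0.48944416642189026, -0.3816688358783722), 0.02168615162372589)
ya (169, array([ 0.5896, -0.3792,  0.0856]), (0.5896251797676086, -0.37843093276023865), 0.022215954959392548)
yb (186, array([ 0.3984, -0.4191,  0.0854]), (0.39890822768211365, -0.41914790868759155), 0.022466666996479034)
pa (201, array([0.507 , 0.0887, 0.0892]), (0.5004719495773315, 0.09117032587528229), 0.03137854114174843)
pb (217, array([0.5714, 0.0862, 0.0894]), (0.5672056674957275, 0.08202634006738663), 0.03384136036038399)
rim 1172 [ 0.4717 -0.0299  0.1002] [0.6831 0.1967 0.1179] ((0.576427161693573, 0.08251334726810455), (0.22460874915122986, 0.21287408471107483), 89.00080871582031)
top lid hi 1083 [0.472  0.1856 0.2005] [0.6844 0.235  0.2756] [0.5752 0.2149 0.2496]
side lid hi 1887 [0.474  0.1931 0.2   ] [0.688  0.2395 0.2757] [0.5782 0.2252 0.2388]
```

View pics/crop_top.png

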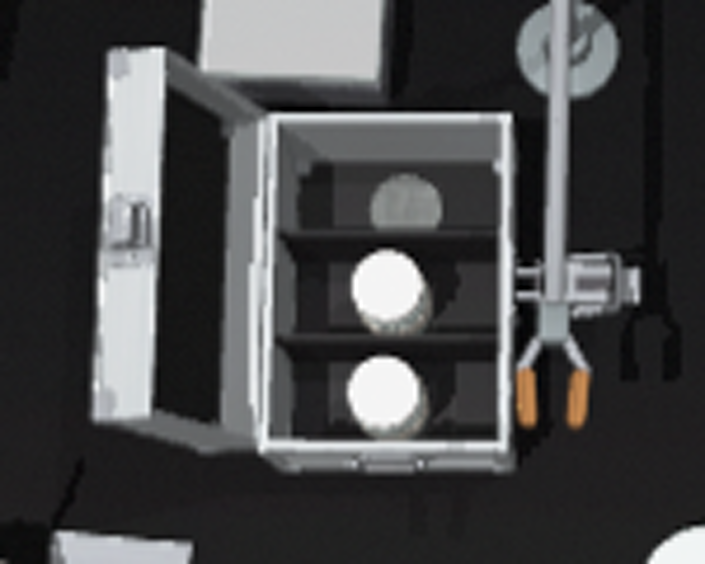

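View pics/crop_side.png

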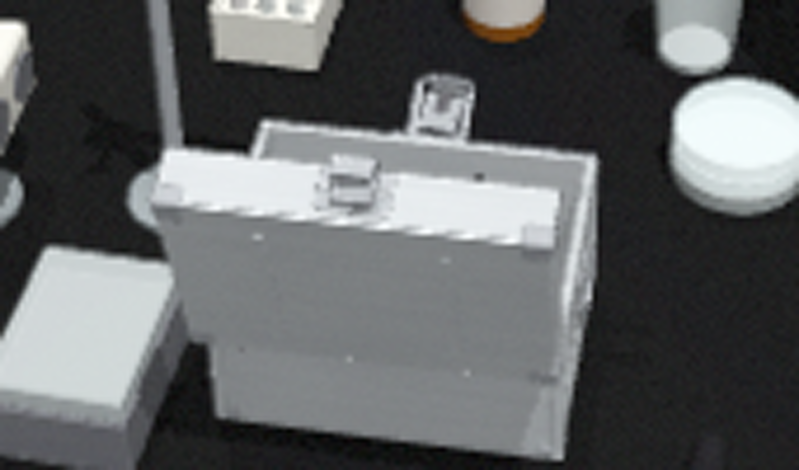

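View pics/crop_jar.png

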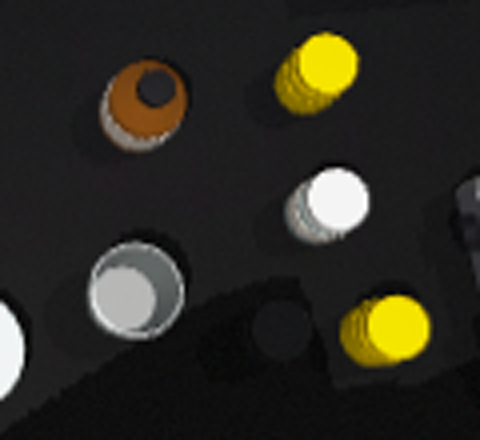

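The white jar at crop (338,200), full top (434,240), is the one to take. Two yellow look-alikes stand at world (0.59,-0.38) and (0.40,-0.42), and a black one sits at about (0.40,-0.34). The far compartment, with the grey disc at crop (405,205), is the empty one. Next I'll fit the case pose.

Run:
```python
from h import *
import pickle
np.set_printoptions(precision=4,suppress=True)
D=pickle.load(open('D0.pkl','rb'))
d=D['top']; C=cloud(d)
m=(C[...,2]>.104)&(C[...,2]<.116)&(C[...,0]>.42)&(C[...,0]<.74)&(C[...,1]>-.0)&(C[...,1]<.17)
# lines
P=C[m]
for nm,sel in dict(latch=(P[:,1]<.03)&(P[:,0]>.5)&(P[:,0]<.66),far=(P[:,0]>.66)&(P[:,1]>.03)&(P[:,1]<.14),near=(P[:,0]<.49)&(P[:,1]>.03)&(P[:,1]<.14),hinge=(P[:,1]>.14)&(P[:,0]>.5)&(P[:,0]<.66)).items():
    Q=P[sel]; 
    if len(Q)<5: print(nm,len(Q)); continue
    vx,vy,x0,y0=cv2.fitLine(Q[:,:2].astype(np.float32),cv2.DIST_HUBER,0,.001,.001).ravel()
    ang=np.degrees(np.arctan2(vy,vx)); print(nm,len(Q),ang,x0,y0,'z',Q[:,2].mean(),'perp std',np.std(-(Q[:,0]-x0)*vy+(Q[:,1]-y0)*vx))
# rod
m=(C[...,2]>.24)&(C[...,2]<.285)&(C[...,0]>.52)&(C[...,0]<.72)&(C[...,1]<.03)&(C[...,1]>-.06)
Q=C[m];vx,vy,x0,y0=cv2.fitLine(Q[:,:2].astype(np.float32),cv2.DIST_HUBER,0,.001,.001).ravel();print('rod',len(Q),np.degrees(np.arctan2(vy,vx)),x0,y0,Q[:,2].max())
# lid plane from side cam
S=cloud(D['side'])
m=(S[...,2]>.13)&(S[...,2]<.23)&(S[...,0]>.49)&(S[...,0]<.67)&(S[...,1]>.16)&(S[...,1]<.26)
Q=S[m];c=Q.mean(0);n=np.linalg.svd(Q-c)[2][2];print('lid',len(Q),c,n,'plane std',np.std((Q-c)@n))
# latch points in both
for n,A in (('top',C),('side',S)):
    m=(A[...,2]>.05)&(A[...,2]<.2)&(A[...,0]>.53)&(A[...,0]<.63)&(A[...,1]>-.09)&(A[...,1]<.005)
    Q=A[m];print(n,len(Q)); print(Q[np.argsort(Q[:,1])][::max(1,len(Q)//25)])
```

```text
latch 112 -0.98679686 0.5742083 0.012928024 z 0.10917532864450617 perp std 0.0020433890613181607
far 70 -89.71138 0.6790886 0.096266575 z 0.10979650699487772 perp std 0.0016160349399190997
near 71 -89.80619 0.4741852 0.087352976 z 0.10860468901352262 perp std 0.0013884915465640045
hinge 235 -0.5424862 0.5985836 0.16114913 z 0.11095557465588955 perp std 0.004157350955927073
rod 352 -1.3644441 0.6159038 -0.02119137 0.2750221881388557
lid 1408 [0.5791 0.2194 0.1815] [ 0.0024  0.9647 -0.2633] plane std 0.001236746694694579
top 199
[[ 0.5823 -0.0678  0.092 ]
 [ 0.5667 -0.0676  0.0961]
 [ 0.5854 -0.062   0.0916]
 [ 0.5871 -0.059   0.098 ]
 [ 0.5685 -0.0588  0.1022]
 [ 0.5801 -0.056   0.1033]
 [ 0.5648 -0.0558  0.1061]
 [ 0.5738 -0.0531  0.09  ]
 [ 0.5872 -0.0502  0.0978]
 [ 0.565  -0.0502  0.0895]
 [ 0.5789 -0.0473  0.0947]
 [ 0.5929 -0.0444  0.0988]
 [ 0.573  -0.0443  0.0945]
 [ 0.5848 -0.0415  0.095 ]
 [ 0.5654 -0.0414  0.0877]
 [ 0.5816 -0.0386  0.0959]
 [ 0.5613 -0.0385  0.0936]
 [ 0.5761 -0.0356  0.0937]
 [ 0.5938 -0.0328  0.0946]
 [ 0.5728 -0.0327  0.0955]
 [ 0.587  -0.0299  0.0992]

[... 309 characters left out ...]
 0.5672 -0.0531  0.0944]
 [ 0.5795 -0.0526  0.0892]
 [ 0.5701 -0.0519  0.091 ]
 [ 0.5882 -0.0505  0.1018]
 [ 0.5818 -0.0484  0.0925]
 [ 0.5631 -0.0469  0.1001]
 [ 0.5689 -0.0451  0.1049]
 [ 0.5839 -0.0426  0.0931]
 [ 0.5684 -0.0418  0.0958]
 [ 0.562  -0.0401  0.0941]
 [ 0.5648 -0.0386  0.095 ]
 [ 0.5951 -0.0368  0.1005]
 [ 0.5978 -0.0342  0.0944]
 [ 0.576  -0.0322  0.095 ]
 [ 0.5969 -0.0291  0.0949]
 [ 0.5693 -0.0284  0.0872]
 [ 0.5629 -0.0265  0.0897]
 [ 0.5961 -0.0249  0.0945]
 [ 0.5745 -0.0232  0.095 ]
 [ 0.5621 -0.0213  0.0904]
 [ 0.5679 -0.0201  0.0985]
 [ 0.5918 -0.018   0.0971]
 [ 0.5793 -0.0158  0.0968]
 [ 0.5638 -0.0134  0.089 ]
 [ 0.5784 -0.0109  0.0971]
 [ 0.5689 -0.0079  0.0971]]
```

```bash
cat > mv.py <<'E'
import json,sys,os
import numpy as np
from scipy.spatial.transform import Rotation as R
np.set_printoptions(precision=4,suppress=True)
F='cmd.json'
def load():
    s=json.load(open(F)); return np.array(s['p']),R.from_matrix(np.array(s['R']))
def save(p,r): json.dump(dict(p=list(map(float,p)),R=r.as_matrix().tolist()),open(F,'w'))
def rows(targets,commit=True,nd=2):
    """targets: list of (pos, Rot or rpy deg, opening%) -> rounded rows from the commanded pose"""
    p0,r0=load(); out=[]
    for p,r,o in targets:
        if not isinstance(r,R): r=R.from_euler('xyz',r,degrees=True)
        t=np.round((r0.inv()*r).as_rotvec(degrees=True),1); s=np.round(r0.inv().apply(np.array(p)-p0)*100,nd)
        out.append([float(v)+0.0 for v in t]+[float(v)+0.0 for v in s]+[o])
    if commit:
        l=out[-1]; save(p0+r0.apply(np.array(l[3:6])/100),r0*R.from_rotvec(l[:3],degrees=True))
    print(json.dumps([out])); return out
def check():
    from plant import get_obs
    o=get_obs(); p,r=load(); m=R.from_euler('xyz',o['tool_rot'],degrees=True)
    print('t',round(o['time_s'],2),'tcp',o['tcp_pos'],'rot',o['tool_rot'],'err mm',(o['tcp_pos']-p)*1000,'ang',np.round((r.inv()*m).magnitude()*57.3,2),'F',o['contact_force'],'T',o['wrist_torque'],'open',round(o['opening'],3))
    print('q',o['q'])
    with open('log.jsonl','a') as f: f.write(json.dumps(dict(q=list(o['q']),p=list(o['tcp_pos']),r=list(o['tool_rot'])))+'\n')
    return o
E
python3 - <<'E'
from mv import *
save([.216,-.533,.248],R.from_euler('xyz',[180,0,22.104],degrees=True)); check()
T=([.489,-.381,.17],[180,0,-0.5],100)
rows([T]*5)
E
```

```text
t 2.35 tcp [ 0.2163 -0.5327  0.2483] rot [-179.9975    0.0005   22.1048] err mm [0.345  0.2595 0.2918] ang 0.0 F [-0.2499  0.5435  0.0072] T [-0.0123 -0.0094  0.048 ] open 1.0
q [-72.1064  17.579   86.3113  -0.0007  76.1121  -4.2111]
[[[0.0, 0.0, 22.6, 31.01, -3.81, 7.8, 100], [0.0, 0.0, 22.6, 31.01, -3.81, 7.8, 100], [0.0, 0.0, 22.6, 31.01, -3.81, 7.8, 100], [0.0, 0.0, 22.6, 31.01, -3.81, 7.8, 100], [0.0, 0.0, 22.6, 31.01, -3.81, 7.8, 100]]]
```

carry_out([
  [[0.0,0.0,22.6,31.01,-3.81,7.8,100],[0.0,0.0,22.6,31.01,-3.81,7.8,100],[0.0,0.0,22.6,31.01,-3.81,7.8,100],[0.0,0.0,22.6,31.01,-3.81,7.8,100],[0.0,0.0,22.6,31.01,-3.81,7.8,100]],
])

```text
time_s: 2.98
tcp_pos: [0.4764, -0.3881, 0.1742]
tool_rot: [180.0, -0.0, -0.5]
contact_force: [-0.2, -1.1, 0.3]
opening: 1.002
```

Run:
```python
from plant import *
from h import *
from mv import *
import pickle
o=check(); d=get_image('wrist'); o2=check(); pickle.dump((d,o),open('w1.pkl','wb'))
cv2.imwrite('pics/w1.png',d['color'][:,:,::-1])
for x in place_of(d,'jar_center')[:4]: print(x['p'],x['location'],pix2z(d,x['location'],.0425,o))
C=cloud(d,o); m=(C[...,2]>.075)&(C[...,2]<.095)&(np.hypot(C[...,0]-.489,C[...,1]+.381)<.035)
P=C[m]; print(len(P),P.mean(0),cv2.minEnclosingCircle(P[:,:2].astype(np.float32)))
```

```text
t 2.98 tcp [ 0.4764 -0.3881  0.1742] rot [179.9658  -0.0255  -0.5032] err mm [-12.6134  -7.0425   4.2071] ang 0.04 F [-0.2495 -1.1057  0.2834] T [-0.0918 -0.0206 -0.0105] open 1.002
q [-43.1011  24.1643  87.2299  -0.0085  68.5639  47.4052]
t 3.02 tcp [ 0.4825 -0.3831  0.1721] rot [-179.7332   -0.2595   -0.3178] err mm [-6.4647 -2.1197  2.0796] ang 0.41 F [ 4.2522  1.3564 -0.878 ] T [ 0.0416 -0.1165  0.0315] open 0.998
q [-42.593   24.4046  87.1576   0.4     68.4257  47.5772]
0.9 [286.9, 254.4] [ 0.4004 -0.3386  0.0425]
0.65 [283.7, 353.8] [ 0.4026 -0.4186  0.0425]
3777 [ 0.4924 -0.3817  0.0838] ((0.4914117157459259, -0.38174328207969666), 0.02225957252085209)
```

View pics/w1.png

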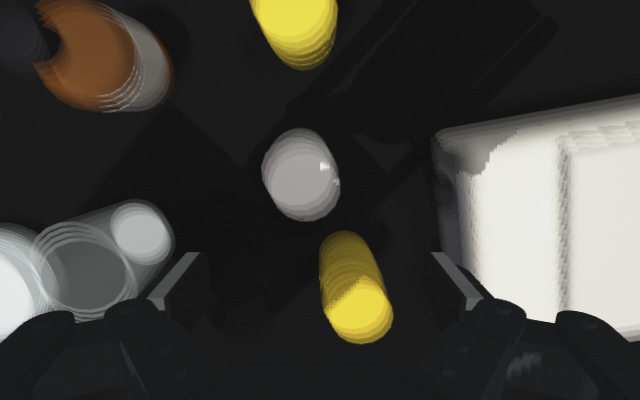

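Run:
```python
from mv import *
p0=np.array([.216,-.533,.248]); d=np.array([.489,-.381,.17])-p0
save(p0+d*312.5/(1000*np.linalg.norm(d)),R.from_euler('xyz',[180,0,-.496],degrees=True)); check()
A=([.4905,-.3815,.17],[180,0,-.5],100);B=([.4905,-.3815,.115],[180,0,-.5],100);C=([.4905,-.3815,.057],[180,0,-.5],100)
rows([A,B,B,C,C])
```

```text
t 3.08 tcp [ 0.4792 -0.3849  0.1726] rot [-179.8177   -0.0439   -0.1692] err mm [-1.7484  0.5992  0.3077] ang 0.38 F [-1.0394 -0.1706  0.044 ] T [-0.0336  0.0344 -0.0022] open 1.0
q [-42.8069  24.3183  87.2201   0.1761  68.5529  47.2977]
[[[0.0, 0.0, 0.0, 0.96, -0.41, 0.23, 100], [0.0, 0.0, 0.0, 0.96, -0.41, 5.73, 100], [0.0, 0.0, 0.0, 0.96, -0.41, 5.73, 100], [0.0, 0.0, 0.0, 0.96, -0.41, 11.53, 100], [0.0, 0.0, 0.0, 0.96, -0.41, 11.53, 100]]]
```

carry_out([
  [[0.0,0.0,0.0,0.96,-0.41,0.23,100],[0.0,0.0,0.0,0.96,-0.41,5.73,100],[0.0,0.0,0.0,0.96,-0.41,5.73,100],[0.0,0.0,0.0,0.96,-0.41,11.53,100],[0.0,0.0,0.0,0.96,-0.41,11.53,100]],
])

```text
time_s: 3.7
tcp_pos: [0.4814, -0.3837, 0.0572]
tool_rot: [-179.7, 0.3, -0.6]
contact_force: [-0.2, 1.0, 0.4]
opening: 1.003
```

carry_out([
  [[0,0,0,0,0,0,20],[0,0,0,0,0,0,20],[0,0,0,0,0,0,20],[0,0,0,0,0,0,20]],
], force=30)

```text
time_s: 4.2
tcp_pos: [0.4855, -0.3857, 0.0616]
tool_rot: [179.9, -0.2, -0.5]
contact_force: [-0.7, 1.1, 7.2]
opening: 0.526
```

Run:
```python
from mv import *
check()
A=([.4905,-.3815,.25],[180,0,-.5],20)
rows([A]*5)
```

```text
t 4.2 tcp [ 0.4855 -0.3857  0.0616] rot [179.8591  -0.1772  -0.4903] err mm [-5.0434 -4.2132  4.5692] ang 0.23 F [-0.7284  1.1009  7.1649] T [ 0.1358  0.0128 -0.015 ] open 0.526
q [-42.3757  31.4949  93.3569   0.0164  54.9222  48.1054]
[[[0.0, 0.0, 0.0, 0.0, 0.0, -19.3, 20], [0.0, 0.0, 0.0, 0.0, 0.0, -19.3, 20], [0.0, 0.0, 0.0, 0.0, 0.0, -19.3, 20], [0.0, 0.0, 0.0, 0.0, 0.0, -19.3, 20], [0.0, 0.0, 0.0, 0.0, 0.0, -19.3, 20]]]
```

carry_out([
  [[0,0,0,0,0,0,20],[0,0,0,0,0,0,20]],
])

```text
time_s: 4.45
tcp_pos: [0.4855, -0.3857, 0.0616]
tool_rot: [179.9, -0.2, -0.5]
contact_force: [-0.4, 1.2, 7.9]
opening: 0.529
```

Run:
```python
from mv import *
from plant import *
import cv2
o=check(); d=get_image('wrist'); cv2.imwrite('pics/w2.png',d['color'][:,:,::-1]); check()
```

```text
t 4.45 tcp [ 0.4855 -0.3857  0.0616] rot [179.8553  -0.1739  -0.4829] err mm [  -5.0238   -4.2104 -188.4221] ang 0.23 F [-0.4315  1.2091  7.9145] T [ 0.086  -0.0131 -0.0076] open 0.529
q [-42.3714  31.4952  93.3545   0.0102  54.9242  48.1059]
t 4.5 tcp [ 0.4855 -0.3857  0.0616] rot [179.8552  -0.1741  -0.4835] err mm [  -5.0284   -4.2194 -188.4333] ang 0.23 F [-0.7389  0.4237  7.2255] T [ 0.1481  0.0499 -0.0078] open 0.527
q [-42.3724  31.4961  93.355    0.0103  54.9226  48.1055]
```

View pics/w2.png

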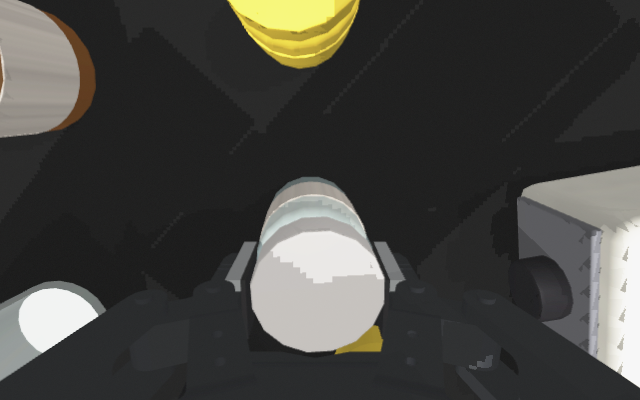

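Run:
```python
from mv import *
save([.4855,-.3857,.0605],R.from_euler('xyz',[180,0,-.49],degrees=True))
A=([.4855,-.3857,.12],[180,0,-.5],20)
B=([.51,-.32,.24],[180,0,-.5],20)
C=([.54,-.24,.335],[180,0,-.5],20)
rows([A,B,B,C,C])
```

```text
[[[0.0, 0.0, 0.0, 0.0, 0.0, -5.95, 20], [0.0, 0.0, 0.0, 2.39, -6.59, -17.95, 20], [0.0, 0.0, 0.0, 2.39, -6.59, -17.95, 20], [0.0, 0.0, 0.0, 5.33, -14.62, -27.45, 20], [0.0, 0.0, 0.0, 5.33, -14.62, -27.45, 20]]]
```

carry_out([
  [[0,0,0,0,0,-5.9,20],[0,0,0,1,-2.7,-11.2,20],[0,0,0,2,-5.5,-16.5,20],[0,0,0,3.2,-8.2,-21.2,20],[0,0,0,4.5,-11,-26,20]],
])

```text
time_s: 5.12
tcp_pos: [0.5301, -0.2743, 0.3216]
tool_rot: [180.0, -0.1, -0.5]
contact_force: [1.1, 0.8, -1.2]
opening: 0.526
```

carry_out([
  [[0,0,0,2,-5.3,-2,20],[0,0,0,4,-10.7,-4,20],[0,0,0,6,-16,-4,20],[0,0,0,8,-21.4,-4,20],[0,0,0,8,-21.4,-4,20]],
])

```text
time_s: 5.75
tcp_pos: [0.6129, -0.0577, 0.3596]
tool_rot: [-179.9, -0.1, -0.2]
contact_force: [-0.8, -0.4, -0.6]
opening: 0.526
```

Run:
```python
from mv import *
p,r=[.4855,-.3857,.0605],R.from_euler('xyz',[180,0,-.49],degrees=True)
p=np.array(p)+r.apply([.045,-.11,-.26])+r.apply([.08,-.214,-.04]); save(p,r); check()
```

```text
t 5.75 tcp [ 0.6129 -0.0577  0.3596] rot [-179.9231   -0.0575   -0.1538] err mm [-0.4006  5.0477 -0.8973] ang 0.35 F [-0.8098 -0.3696 -0.5863] T [-0.0094 -0.0216 -0.0007] open 0.526
q [-9.3615 17.4429 70.6355  0.0852 91.8771 80.7951]
```

Run:
```python
from mv import *
o=[180,0,-.5]
A=([.629,.0,.36],o,20);B=([.643,.055,.36],o,20);C=([.643,.0854,.32],o,20);E=([.643,.0854,.265],o,20)
rows([A,B,C,E,E])
```

```text
[[[0.0, 0.0, 0.0, 1.52, -6.29, 0.05, 20], [0.0, 0.0, 0.0, 2.87, -11.8, 0.05, 20], [0.0, 0.0, 0.0, 2.85, -14.84, 4.05, 20], [0.0, 0.0, 0.0, 2.85, -14.84, 9.55, 20], [0.0, 0.0, 0.0, 2.85, -14.84, 9.55, 20]]]
```

carry_out([
  [[0.0,0.0,0.0,1.5,-5.9,0.05,20],[0.0,0.0,0.0,2.87,-11.8,0.05,20],[0.0,0.0,0.0,2.85,-14.84,4.05,20],[0.0,0.0,0.0,2.85,-14.84,9.55,20],[0.0,0.0,0.0,2.85,-14.84,9.55,20]],
])

```text
time_s: 6.38
tcp_pos: [0.6378, 0.0854, 0.2589]
tool_rot: [179.9, 0.7, -0.5]
contact_force: [-0.0, -0.3, -0.4]
opening: 0.534
```

Run:
```python
from plant import *
from h import *
from mv import *
import pickle
for n in ('wrist','top'):
    o=check(); d=get_image(n); pickle.dump((d,o),open(n+'3.pkl','wb')); cv2.imwrite(f'pics/{n}3.png',d['color'][:,:,::-1])
    if n=='wrist': print([(x['p'],x['location'],pix2z(d,x['location'],.005,o)) for x in place_of(d,'bay_mid')[:2]])
d=pickle.load(open('top3.pkl','rb'))[0]
cv2.imwrite('pics/top3c.png',cv2.resize(d['color'][140:270,190:350,::-1],None,fx=4.5,fy=4.5,interpolation=cv2.INTER_CUBIC))
```

```text
t 6.38 tcp [0.6378 0.0854 0.2589] rot [179.9055   0.6754  -0.4844] err mm [-5.2246  0.0059 -6.0861] ang 0.68 F [-0.0032 -0.3097 -0.4383] T [ 0.0028  0.0179 -0.0527] open 0.534
q [ 3.8877 22.9892 76.1909 -0.0433 81.5005 94.3781]
[]
t 6.47 tcp [0.6423 0.0852 0.2649] rot [179.978   -0.0405  -0.5486] err mm [-0.7053 -0.1987 -0.1309] ang 0.07 F [-0.1601  0.1947 -0.0693] T [-0.0125 -0.0222 -0.0108] open 0.527
q [ 3.8327 22.7785 75.6682 -0.0253 81.5146 94.3851]
```

View pics/wrist3.png

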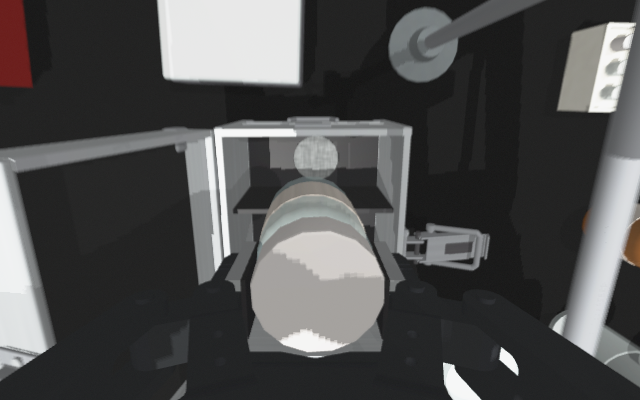

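View pics/top3c.png

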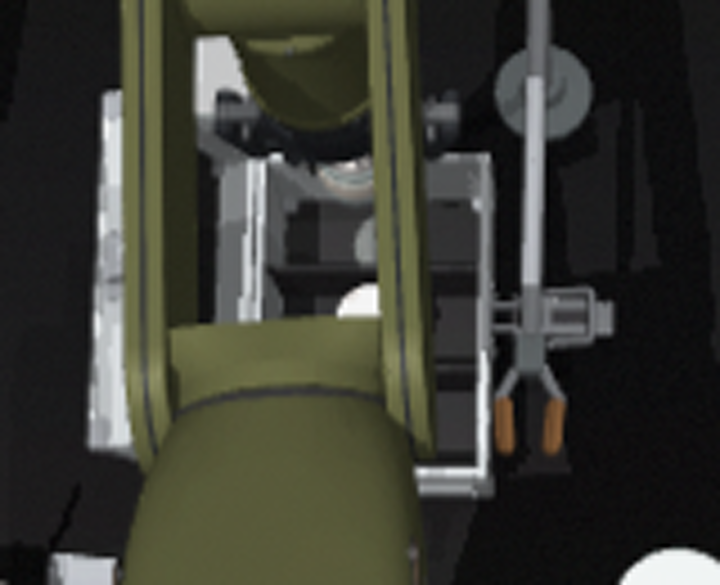

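Run:
```python
from h import *
import pickle
np.set_printoptions(precision=3,suppress=True)
d,o=pickle.load(open('top3.pkl','rb')); C=cloud(d)
m=(C[...,2]>.3)
for x0 in np.arange(.2,.72,.06):
    mm=m&(abs(C[...,0]-x0)<.03); P=C[mm]
    if len(P): i=P[:,1].argmax(); j=P[:,1].argmin(); print(round(x0,2),'left',P[i],'right',P[j],'zmax',P[:,2].max())
w,ow=pickle.load(open('wrist3.pkl','rb'))
for obs in (ow,o): print('felt',pix2z(w,(157,316),.006,obs),'Lwall',pix2z(w,(125,222),.11,obs),pix2z(w,(125,408),.11,obs), 'part',pix2z(w,(190,316),.095,obs))
```

```text
0.2 left [0.225 0.192 0.839] right [ 0.209 -0.008  0.774] zmax 0.8434844068603107
0.26 left [0.284 0.195 0.809] right [ 0.23  -0.006  0.779] zmax 0.8477596001136815
0.32 left [0.292 0.193 0.791] right [ 0.299 -0.04   1.539] zmax 1.5387607606609237
0.38 left [0.409 0.126 0.661] right [0.35  0.011 0.717] zmax 0.7604314791939626
0.44 left [0.469 0.13  0.684] right [0.415 0.012 0.655] zmax 0.7170134555766298
0.5 left [0.53  0.134 0.677] right [0.472 0.016 0.659] zmax 0.688552725295455
0.56 left [0.588 0.138 0.669] right [0.531 0.02  0.605] zmax 0.6817777941469727
0.62 left [0.632 0.15  0.343] right [0.645 0.017 0.349] zmax 0.6737240809573628
0.68 left [0.653 0.15  0.349] right [0.653 0.017 0.348] zmax 0.665754029168896
felt [0.646 0.084 0.006] Lwall [0.687 0.155 0.11 ] [0.686 0.014 0.11 ] part [0.632 0.084 0.095]
felt [0.653 0.084 0.006] Lwall [0.693 0.157 0.11 ] [0.692 0.013 0.11 ] part [0.637 0.084 0.095]
```

Run:
```python
from mv import *
o=[180,0,-.5]
rows([([.6405,.085,z],o,20) for z in (.22,.165,.12,.085,.071)])
```

```text
[[[0.0, 0.0, 0.0, -0.25, 0.04, 4.5, 20], [0.0, 0.0, 0.0, -0.25, 0.04, 10.0, 20], [0.0, 0.0, 0.0, -0.25, 0.04, 14.5, 20], [0.0, 0.0, 0.0, -0.25, 0.04, 18.0, 20], [0.0, 0.0, 0.0, -0.25, 0.04, 19.4, 20]]]
```

carry_out([
  [[0.0,0.0,0.0,-0.25,0.04,4.5,20],[0.0,0.0,0.0,-0.25,0.04,10.0,20],[0.0,0.0,0.0,-0.25,0.04,14.5,20],[0.0,0.0,0.0,-0.25,0.04,18.0,20],[0.0,0.0,0.0,-0.25,0.04,19.4,20]],
])

```text
time_s: 7.15
tcp_pos: [0.6408, 0.0849, 0.0703]
tool_rot: [-180.0, -0.1, -0.6]
contact_force: [-0.6, -0.2, -0.2]
opening: 0.526
```

carry_out([
  [[0,0,0,0,0,0.3,20],[0,0,0,0,0,0.3,20],[0,0,0,0,0,0.3,20]],
])

```text
time_s: 7.52
tcp_pos: [0.6408, 0.0858, 0.0686]
tool_rot: [-180.0, -0.2, -0.5]
contact_force: [-0.4, -0.2, -1.0]
opening: 0.523
```

carry_out([
  [[0,0,0,0,0,0.2,20],[0,0,0,0,0,0.2,20]],
])

```text
time_s: 7.78
tcp_pos: [0.6405, 0.0863, 0.0661]
tool_rot: [-180.0, -0.2, -0.5]
contact_force: [-0.4, 2.1, 4.8]
opening: 0.526
```

carry_out([
  [[0,0,0,0,0,-0.1,80],[0,0,0,0,0,-0.1,80],[0,0,0,0,0,-2,80],[0,0,0,0,0,-7,80],[0,0,0,0,0,-13,80]],
])

```text
time_s: 8.4
tcp_pos: [0.6381, 0.0855, 0.1941]
tool_rot: [180.0, 0.3, -0.5]
contact_force: [1.2, 0.2, 0.2]
opening: 0.795
```

Run:
```python
from plant import *
from h import *
from mv import *
save([.6405,.085,.196],R.from_euler('xyz',[180,0,-.5],degrees=True))
o=check(); d=get_image('wrist'); check(); cv2.imwrite('pics/w4.png',d['color'][:,:,::-1])
# fit kinematics
import json
L=[json.loads(l) for l in open('log.jsonl')]; print(len(L))
```

```text
t 8.4 tcp [0.6381 0.0855 0.1941] rot [179.9697   0.2553  -0.4987] err mm [-2.4133  0.492  -1.9411] ang 0.26 F [1.1578 0.2196 0.203 ] T [ 0.0036 -0.0528 -0.0335] open 0.795
q [ 3.8786 25.4975 81.6978 -0.0112 73.0615 94.3805]
t 8.45 tcp [0.6432 0.0859 0.2045] rot [-179.9579   -0.6911   -0.4937] err mm [2.7483 0.9233 8.4504] ang 0.69 F [ 2.8151 -0.6513  5.4789] T [ 0.0322 -0.0987 -0.0318] open 0.797
q [ 3.8859 24.9657 81.0137 -0.0112 73.3283 94.3825]
12
```

View pics/w4.png

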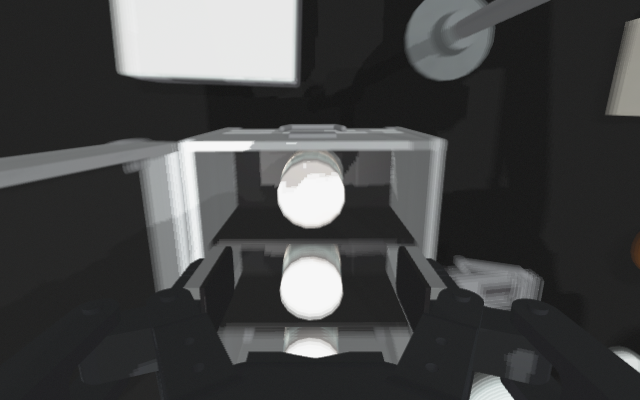

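The jar now stands upright in the far compartment, at wrist (311,190). The lid is next: I'll push it from behind with closed fingers.

Run:
```python
from mv import *
o=[180,0,-.5]
rows([([.635,.10,.25],o,0),([.62,.13,.305],o,0),([.60,.18,.335],o,0),([.58,.235,.335],o,0),([.577,.265,.30],o,0)],commit=True)
rows([([.577,.268,.25],o,0),([.577,.268,.240],o,0)],commit=False)
# lid path
H=np.array([.1604,.110])
for th,rho in zip(np.radians([110,100,90,78,65,52,39,26,14,6,1,-2]),[125,123,121,119,116,113,110,107,104,102,100,100]):
    a=th+np.arctan2(35,rho); Rr=np.hypot(35,rho)/1000
    y=H[0]-Rr*np.cos(a); z=H[1]+Rr*np.sin(a)
    print(round(np.degrees(th)),'TCP y',round(y+.012,4),'z',round(z+.017,4))
```

```text
[[[0.0, 0.0, 0.0, -0.56, -1.5, -5.4, 0], [0.0, 0.0, 0.0, -2.09, -4.48, -10.9, 0], [0.0, 0.0, 0.0, -4.13, -9.46, -13.9, 0], [0.0, 0.0, 0.0, -6.18, -14.95, -13.9, 0], [0.0, 0.0, 0.0, -6.51, -17.94, -10.4, 0]]]
[[[0.0, 0.0, 0.0, 0.0, -0.3, 5.0, 0], [0.0, 0.0, 0.0, 0.0, -0.3, 6.0, 0]]]
110 TCP y 0.248 z 0.2325
100 TCP y 0.2282 z 0.2421
90 TCP y 0.2074 z 0.248
78 TCP y 0.1819 z 0.2507
65 TCP y 0.1551 z 0.2469
52 TCP y 0.1304 z 0.2376
39 TCP y 0.1089 z 0.2234
26 TCP y 0.0916 z 0.2054
14 TCP y 0.08 z 0.1861
6 TCP y 0.0746 z 0.1725
1 TCP y 0.073 z 0.1637
-2 TCP y 0.0712 z 0.1585
```

carry_out([
  [[0.0,0.0,0.0,-0.5,-1.5,-5.4,0],[0.0,0.0,0.0,-2.1,-4.5,-10.9,0],[0.0,0.0,0.0,-4.1,-9.5,-13.9,0],[0.0,0.0,0.0,-6.2,-14.9,-13.9,0],[0.0,0.0,0.0,-6.5,-17.9,-10.4,0]],
])

```text
time_s: 9.07
tcp_pos: [0.5765, 0.2685, 0.3024]
tool_rot: [-179.8, -0.5, -0.4]
contact_force: [0.5, -1.4, -0.2]
opening: -0.002
```

carry_out([
  [[0.0,0.0,0.0,0.0,-0.3,5.0,0],[0.0,0.0,0.0,0.0,-0.3,6.2,0],[0.0,0.0,0.0,0.0,-0.3,6.2,0]],
])

```text
time_s: 9.45
tcp_pos: [0.5758, 0.2677, 0.236]
tool_rot: [179.9, 0.1, -0.5]
contact_force: [0.3, 0.2, 0.8]
opening: -0.003
```

Run:
```python
from plant import *
from h import *
from mv import *
save([.6405-.065,.085+.182,.196+.104-.062],R.from_euler('xyz',[180,0,-.5],degrees=True))
o=check(); d=get_image('side'); cv2.imwrite('pics/s5.png',cv2.resize(d['color'][170:310,200:420,::-1],None,fx=3.5,fy=3.5,interpolation=cv2.INTER_CUBIC))
r=[180,0,-.5]
rows([([.577,y,z],r,0) for y,z in ((.246,.2375),(.2282,.2421),(.2074,.248),(.1819,.2507),(.1551,.2469))],commit=False)
```

```text
t 9.45 tcp [0.5758 0.2677 0.236 ] rot [179.9438   0.11    -0.5206] err mm [ 0.2692  0.7241 -1.9906] ang 0.13 F [0.2916 0.2395 0.8299] T [ 0.0107 -0.0002 -0.0062] open -0.003
q [ 21.1335  22.9049  79.7052  -0.0119  77.5128 111.6567]
[[[0.0, 0.0, 0.0, 0.17, 2.1, 0.05, 0], [0.0, 0.0, 0.0, 0.18, 3.88, -0.41, 0], [0.0, 0.0, 0.0, 0.2, 5.96, -1.0, 0], [0.0, 0.0, 0.0, 0.22, 8.51, -1.27, 0], [0.0, 0.0, 0.0, 0.25, 11.19, -0.89, 0]]]
```

View pics/s5.png

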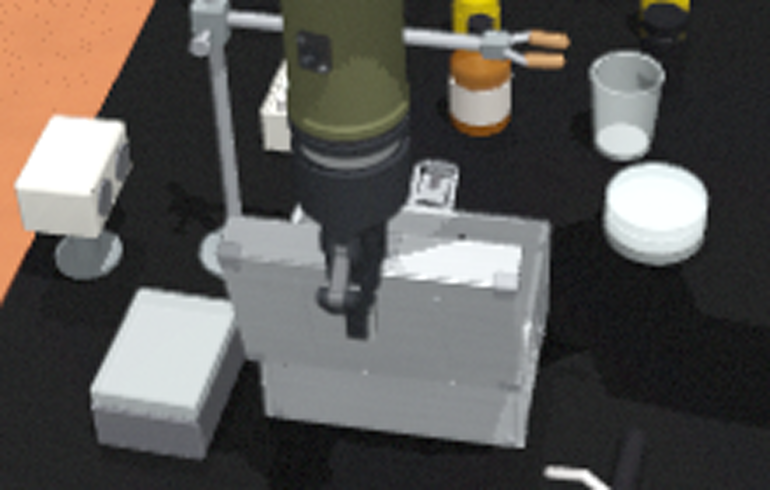

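carry_out([
  [[0.0,0.0,0.0,0.1,2.1,0.0,0],[0.0,0.0,0.0,0.1,3.9,-0.4,0],[0.0,0.0,0.0,0.1,6.0,-1.0,0],[0.0,0.0,0.0,0.1,8.5,-1.3,0],[0.0,0.0,0.0,0.1,11.2,-0.9,0]],
])

```text
time_s: 10.12
tcp_pos: [0.5767, 0.1547, 0.2478]
tool_rot: [-179.9, -0.2, -0.5]
contact_force: [0.7, 1.1, 3.4]
opening: 0.0
```

Run:
```python
from plant import *
from h import *
from mv import *
p,r0=load(); save(p+r0.apply([.001,.112,-.009]),r0)
o=check(); d=get_image('side'); cv2.imwrite('pics/s6.png',cv2.resize(d['color'][170:310,200:420,::-1],None,fx=3.5,fy=3.5,interpolation=cv2.INTER_CUBIC))
r=[180,0,-.5]
rows([([.577,y,z],r,0) for y,z in ((.1304,.2376),(.1089,.2234),(.0916,.2054),(.08,.1861),(.0746,.1725))],commit=False)
```

```text
t 10.12 tcp [0.5767 0.1547 0.2478] rot [-179.9427   -0.193    -0.5277] err mm [ 1.198  -0.2812  0.773 ] ang 0.2 F [0.6571 1.118  3.4404] T [ 0.2504 -0.1633  0.0608] open 0.0
q [ 10.9537  19.259   83.8061   0.0182  76.7343 101.4771]
[[[0.0, 0.0, 0.0, 0.17, 2.46, 0.94, 0], [0.0, 0.0, 0.0, 0.19, 4.61, 2.36, 0], [0.0, 0.0, 0.0, 0.2, 6.34, 4.16, 0], [0.0, 0.0, 0.0, 0.21, 7.5, 6.09, 0], [0.0, 0.0, 0.0, 0.22, 8.04, 7.45, 0]]]
```

View pics/s6.png

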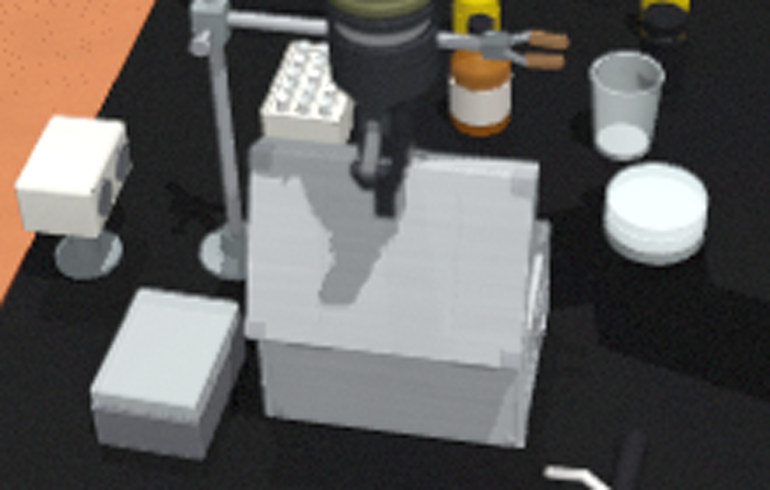

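The lid is now about 65° from shut and following the fingers. I'll keep pushing it down.

carry_out([
  [[0.0,0.0,0.0,0.1,2.5,0.9,0],[0.0,0.0,0.0,0.1,4.6,2.4,0],[0.0,0.0,0.0,0.1,6.3,4.2,0],[0.0,0.0,0.0,0.1,7.5,6.1,0],[0.0,0.0,0.0,0.1,8.0,7.4,0]],
])

```text
time_s: 10.8
tcp_pos: [0.5754, 0.0745, 0.1703]
tool_rot: [179.9, 0.1, -0.6]
contact_force: [-0.4, -1.5, 1.3]
opening: -0.001
```

carry_out([
  [[0.0,0.0,0.0,0.0,0.1,0.8,0],[0.0,0.0,0.0,0.0,0.2,1.2,0],[0.0,0.0,0.0,0.0,0.2,1.4,0],[0.0,0.0,0.0,0.0,0.2,1.4,0]],
])

```text
time_s: 11.3
tcp_pos: [0.5757, 0.0745, 0.1618]
tool_rot: [180.0, -0.1, -0.4]
contact_force: [-9.0, -2.4, 25.5]
opening: 0.001
```

carry_out([
  [[0.0,0.0,0.0,0.0,0.0,-5,0],[0.0,0.0,0.0,0.0,0.0,-11,0],[0.0,0.0,0.0,0.0,0.0,-16,0],[0.0,0.0,0.0,0.0,0.0,-16,0]],
])

```text
time_s: 11.8
tcp_pos: [0.5789, 0.0752, 0.323]
tool_rot: [-179.9, -0.6, -0.4]
contact_force: [0.2, -0.0, -0.1]
opening: -0.001
```

Run:
```python
from plant import *
from h import *
from mv import *
import pickle,json
p,r0=load(); save(p+r0.apply([.001,.082,.074+.014-.16]),r0)
o=check()
D={}
for n in ('top','side','wrist'):
    D[n]=get_image(n); cv2.imwrite(f'pics/{n}7.png',D[n]['color'][:,:,::-1])
pickle.dump((D,o),open('D7.pkl','wb'))
check()
L=[json.loads(l) for l in open('log.jsonl')]
A=[];b=[]
for l in L:
    q=np.radians(l['q']); f=q[1]+q[2]
    # only use near exact tool-down: subtract nothing
    r=np.hypot(l['p'][0],l['p'][1]); 
    A.append([1,np.sin(q[1]),np.sin(f),np.cos(f),0,np.sin(f+q[4])]);b.append(r)
    A.append([0,np.cos(q[1]),np.cos(f),-np.sin(f),1,np.cos(f+q[4])]);b.append(l['p'][2])
A=np.array(A);b=np.array(b)
# d6 and d1 nearly inseparable
x,res,rk,sv=np.linalg.lstsq(A,b,rcond=None); print(x,sv,'rms mm',1e3*np.sqrt(np.mean((A@x-b)**2)))
```

```text
t 11.8 tcp [0.5789 0.0752 0.323 ] rot [-179.9332   -0.6114   -0.4416] err mm [3.0862 2.1933 4.026 ] ang 0.62 F [ 0.2178 -0.0325 -0.1164] T [ 0.0309  0.02   -0.0242] open -0.001
q [ 3.2376 15.3045 78.7759  0.0275 85.3051 93.6767]
t 11.95 tcp [0.5755 0.0747 0.3167] rot [-179.9915    0.1032   -0.4589] err mm [-0.3106  1.7304 -2.3155] ang 0.11 F [ 0.2589 -0.233  -0.8878] T [ 0.0114  0.0137 -0.008 ] open -0.002
q [ 3.2183 15.5727 79.2847  0.0152 85.2451 93.676 ]
[0.0018 0.6451 0.4167 0.1086 0.193  0.3543] [7.8931 5.746  0.618  0.532  0.1296 0.0149] rms mm 0.034559105529484234
```

View pics/top7.png

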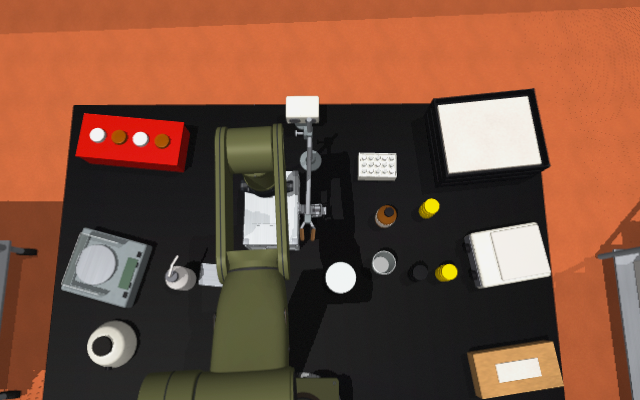

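View pics/side7.png

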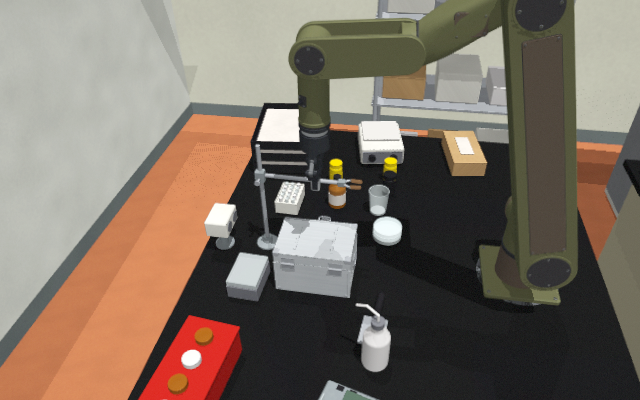

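View pics/wrist7.png

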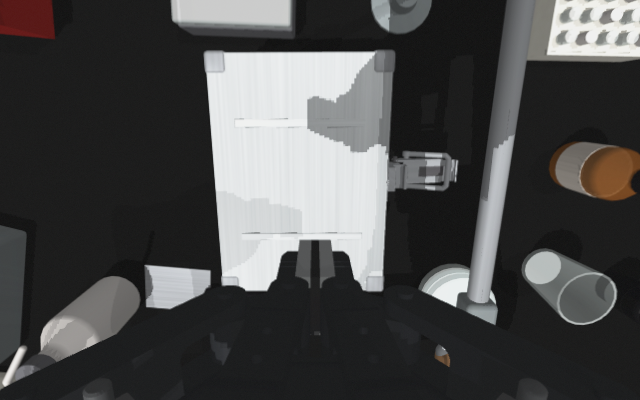

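```bash
cat > kin.py <<'E'
import numpy as np, json
from scipy.spatial.transform import Rotation as R
from scipy.optimize import least_squares
P=dict(a1=.0018,a2=.6451,d4=.4167,a3=.1086,d1=.193,d6=.3543)
LO=np.array([-179.03,-60,8.19,-81.62,5.75,-153.77]);HI=np.array([179.03,130.46,133.38,261.62,156.47,153.77])
def fk(q,s4=1,full=False,P=P):
    q=np.radians(q); Rz=lambda a:R.from_euler('z',a); Ry=lambda a:R.from_euler('y',a)
    A=Rz(q[0]); B=A*Ry(q[1]); C=B*Ry(q[2]); 
    elbow=A.apply([P['a1'],0,P['d1']])+B.apply([0,0,P['a2']])
    wc=elbow+C.apply([P['a3'],0,P['d4']])
    T=C*Rz(s4*q[3])*Ry(q[4])
    p=wc+T.apply([0,0,P['d6']]); r=T*Rz(q[5]+np.pi/2)
    return (p,r,elbow,wc) if full else (p,r)
def ik(p,r,q0):
    def f(q):
        a,b=fk(q); return np.r_[(a-p)*10,(b*r.inv()).as_rotvec()*3]
    s=least_squares(f,np.clip(q0,LO+.01,HI-.01),bounds=(LO,HI)); return s.x,np.abs(s.fun).max()
E
python3 - <<'E'
from kin import *
np.set_printoptions(precision=2,suppress=True)
L=[json.loads(l) for l in open('log.jsonl')]
for s in (1,-1):
    e=[];a=[]
    for l in L:
        p,r=fk(l['q'],s); e.append(np.linalg.norm(p-l['p'])*1e3); a.append((r.inv()*R.from_euler('xyz',l['r'],degrees=True)).magnitude()*57.3)
    print(s,max(e),max(a),np.round(a,2))
qn=np.array(L[-1]['q'])
rng=np.random.default_rng(0)
for el in (30,45,55):
    c,s=np.cos(np.radians(el)),np.sin(np.radians(el))
    for up in (1,-1):
        z=np.array([0,c,-s]); x=up*np.array([0,s,c]); y=np.cross(z,x); r=R.from_matrix(np.stack([x,y,z],1))
        sols={}
        for k in range(40):
            q0=rng.uniform(LO,HI); q0[0]=rng.uniform(-60,30);q0[1]=rng.uniform(-10,60);q0[2]=rng.uniform(40,120)
            q,e=ik(np.array([.577,-.03,.12]),r,q0)
            if e<1e-4: sols[tuple(np.round(q,0))]=q
        for q in sols.values(): print(el,up,q,fk(q,1,True)[2:])
E
```

```text
1 42.2310872793824 5.34300651336252e-14 [0. 0. 0. 0. 0. 0. 0. 0. 0. 0. 0. 0. 0. 0. 0. 0.]
-1 46.824728307581154 0.8000294496391267 [0.   0.02 0.8  0.35 0.03 0.02 0.02 0.17 0.09 0.05 0.02 0.02 0.02 0.04
 0.06 0.03]
30 1 [-30.27  43.1   90.71  48.44  88.22 -51.43] (array([ 0.38, -0.22,  0.66]), array([ 0.58, -0.34,  0.3 ]))
30 -1 [-30.27  43.1   90.71  48.44  88.22 128.57] (array([ 0.38, -0.22,  0.66]), array([ 0.58, -0.34,  0.3 ]))
45 1 [-25.93  36.12  92.21  40.43  78.7  -43.99] (array([ 0.34, -0.17,  0.71]), array([ 0.58, -0.28,  0.37]))
45 -1 [-25.93  36.12  92.21  40.43  78.7  136.01] (array([ 0.34, -0.17,  0.71]), array([ 0.58, -0.28,  0.37]))
55 1 [-22.01  32.11  93.14  33.85  72.71 -37.53] (array([ 0.32, -0.13,  0.74]), array([ 0.58, -0.23,  0.41]))
55 -1 [-22.01  32.11  93.14  33.85  72.71 142.47] (array([ 0.32, -0.13,  0.74]), array([ 0.58, -0.23,  0.41]))
```

```bash
python3 - <<'E'
import re
s=open('kin.py').read()
s=s.replace("P=dict(a1=.0018","P=dict(b=0.04,a1=.0018").replace("[P['a1'],0,P['d1']]","[P['a1'],P['b'],P['d1']]")
open('kin.py','w').write(s)
E
python3 - <<'E'
from kin import *
import kin
L=[json.loads(l) for l in open('log.jsonl')]
K=list(P)
def f(v):
    PP=dict(zip(K,v)); return np.concatenate([fk(l['q'],1,P=PP)[0]-l['p'] for l in L])*1e3
s=least_squares(f,[P[k] for k in K],x_scale=.01); print(dict(zip(K,np.round(s.x,5))),np.abs(s.fun).max())
E
```

```text
{'b': np.float64(0.0422), 'a1': np.float64(-0.0), 'a2': np.float64(0.6465), 'd4': np.float64(0.4166), 'a3': np.float64(0.1092), 'd1': np.float64(0.1922), 'd6': np.float64(0.3542)} 3.0531133177191805e-13
```

```bash
sed -i "s/^P=dict.*/P=dict(b=.0422,a1=0,a2=.6465,d4=.4166,a3=.1092,d1=.1922,d6=.3542)/" kin.py
python3 - <<'E'
from kin import *
from h import *
import pickle
np.set_printoptions(precision=4,suppress=True)
D,o=pickle.load(open('D7.pkl','rb'))
for n in ('top','wrist'):
    # wrist was taken 0.1 s later
    oo=dict(o); 
    if n=='wrist': oo['tcp_pos']=np.array([.5755,.0747,.3167]); oo['tool_rot']=[-179.99,.103,-.459]
    C=cloud(D[n],oo); m=(C[...,2]>.138)&(C[...,2]<.152)&(C[...,0]>.45)&(C[...,0]<.72)&(C[...,1]>-.01)&(C[...,1]<.19)
    P=C[m]; print(n,len(P),P[:,2].mean(), cv2.minAreaRect(P[:,:2].astype(np.float32)), P.min(0),P.max(0))
    # latch side edge
    E=[]
    for x in np.arange(.5,.655,.01):
        if abs(x-.577)<.02: continue
        q=P[abs(P[:,0]-x)<.005]; 
        if len(q)>3: E.append((x,np.percentile(q[:,1],1)))
    E=np.array(E); 
    if len(E)>3: c=np.polyfit(E[:,0],E[:,1],1); print('edge slope deg',np.degrees(np.arctan(c[0])),'y at .577',np.polyval(c,.577))
d=D['wrist']; cv2.imwrite('pics/w7c.png',cv2.resize(d['color'][120:220,360:500,::-1],None,fx=5,fy=5,interpolation=cv2.INTER_CUBIC))
C=cloud(d,oo); m=(C[...,1]<.0)&(C[...,1]>-.09)&(C[...,0]>.54)&(C[...,0]<.62)&(C[...,2]>.07)&(C[...,2]<.16); P=C[m]
for y in np.arange(-.085,.004,.004):
    q=P[abs(P[:,1]-y)<.002]
    if len(q): print(round(y,3),'x',q[:,0].min(),q[:,0].max(),'z',q[:,2].min(),np.median(q[:,2]),q[:,2].max())
E
```

```text
top 2196 0.14491202926698132 ((0.5776185989379883, 0.08260583132505417), (0.15778601169586182, 0.2137545645236969), 89.67959594726562) [0.4704 0.0038 0.138 ] [0.6841 0.162  0.152 ]
edge slope deg 0.16093250320502872 y at .577 0.012095742896258064
wrist 38216 0.14265099258185038 ((0.5774458050727844, 0.0873795598745346), (0.15299542248249054, 0.21168726682662964), 89.89590454101562) [0.4715 0.0107 0.1393] [0.6832 0.1641 0.1458]
edge slope deg -0.0920432398035659 y at .577 0.01403924378959529
-0.069 x 0.5745385169457373 0.5874879510110043 z 0.08659355707911659 0.09064331494534897 0.0922703134073744
-0.065 x 0.566232820781147 0.5874668499072381 z 0.08577070505771045 0.08828223117500061 0.0941941849820444
-0.061 x 0.5664941775117147 0.5872051811365359 z 0.0873228583216813 0.08827541852632137 0.08949949437640314
-0.057 x 0.5610715126530599 0.5926896246698392 z 0.08740203606869973 0.10011475319193291 0.10209027990850711
-0.053 x 0.5584765697407256 0.5953738179104876 z 0.08751282845523928 0.09910251245589374 0.10245260500851383
-0.049 x 0.5583903415633318 0.595454467347001 z 0.0819849301048
[... 646 characters left out ...]
88459031 0.09385291897667614 0.09619873915440691
-0.021 x 0.5579441975536152 0.5956117165517002 z 0.08156009105084017 0.09445921509022001 0.09657209716854032
-0.017 x 0.5652485832915675 0.595700277377238 z 0.08064106874842125 0.09507006383109007 0.09720082579997508
-0.013 x 0.5847877483158899 0.5956483121985936 z 0.08153825080968158 0.08971642480936656 0.09757499267994746
-0.009 x 0.5661454214074122 0.5887798816001699 z 0.08942464035647446 0.12517296415127954 0.12706178707821603
-0.005 x 0.5656582523530342 0.5917695404596053 z 0.08676012862079946 0.11934691062083283 0.12654438135568524
-0.001 x 0.5654291006432757 0.5909537896190605 z 0.08667043051502565 0.11889681094802307 0.1210105797196982
```

View pics/w7c.png

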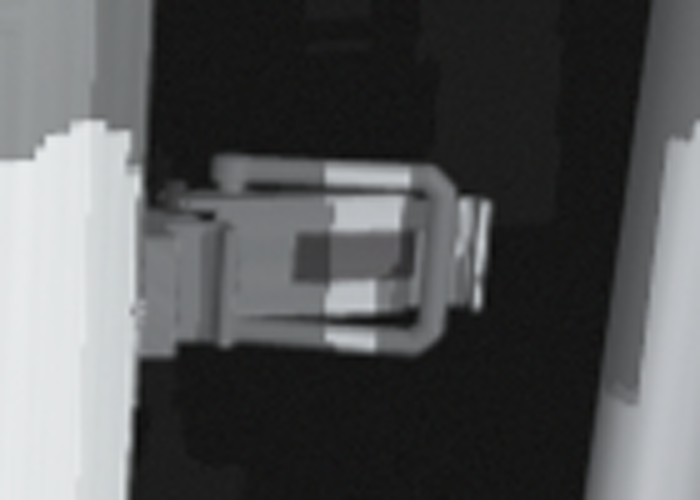

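```bash
cat > lat.py <<'E'
import numpy as np
from scipy.spatial.transform import Rotation as R
FY=.0115; CX=.5766
def Lp(a): return np.array([17-5.1*np.cos(a)+14.1*np.sin(a), 93-14.1*np.cos(a)-5.1*np.sin(a)])
def on(a,l,g): return Lp(a)+g*np.array([np.sin(l),np.cos(l)])
def w(oz,x=None): return np.array([CX if x is None else x, FY-oz[0]/1000, oz[1]/1000])
def tool(e,up=1):
    c,s=np.cos(np.radians(e)),np.sin(np.radians(e)); z=np.array([0,c,-s]); x=up*np.array([0,s,c]); return R.from_matrix(np.stack([x,np.cross(z,x),z],1))
E
python3 - <<'E'
from lat import *; from kin import *
from scipy.spatial.transform import Slerp
np.set_printoptions(precision=3,suppress=True)
r0=R.from_euler('xyz',[180,0,-.5],degrees=True); r1=tool(35)
print('rot angle',(r0.inv()*r1).magnitude()*57.3,(r0.inv()*r1).as_rotvec(degrees=True))
q=np.array([3.2,15.57,79.28,0,85.2,93.7])
S=Slerp([0,1],R.concatenate([r0,r1]))
way=[([.576,.075,.319],0),([.56,.06,.42],.15),([.55,.0,.45],.35),([.56,-.1,.42],.65),([.577,-.17,.36],.85),([.577,-.19,.30],1),([.577,-.1335,.1575],1)]
def segd(a,b,c,d,n=40):
    A=a+np.linspace(0,1,n)[:,None]*(b-a);B=c+np.linspace(0,1,n)[:,None]*(d-c); return np.linalg.norm(A[:,None]-B[None],axis=2).min()
rod=[np.array([.47,-.018,.262]),np.array([.755,-.024,.262])];up=[np.array([.755,-.022,0]),np.array([.755,-.022,.36])]
lid=[np.array([.577,.012,.145]),np.array([.577,.16,.145])]
for k in range(len(way)-1):
    for t in np.linspace(0,1,6)[1:]:
        p=np.array(way[k][0])*(1-t)+np.array(way[k+1][0])*t; s=way[k][1]*(1-t)+way[k+1][1]*t
        r=S(s); q,e=ik(p,r,q); pp,rr,el,wc=fk(q,1,True); tip=p+r.apply([0,0,.017]); bod=p+r.apply([0,0,-.056]); cam=p+r.apply([.065,0,-.125])
        print(k,round(t,1),p,'q',np.round(q,0),'e',round(e,5),'tip-rod',round(segd(tip,bod,*rod)*1e3),'body-rod',round(segd(bod,wc,*rod)*1e3),'body-up',round(segd(bod,wc,*up)*1e3),'fore',round(segd(wc,el,*rod)*1e3),'camrod',round(segd(cam,cam+1e-6,*rod)*1e3))
E
```

```text
rot angle 102.72116376192673 [ 43.125  42.75  -82.842]
0 0.2 [0.573 0.072 0.339] q [ 2. 14. 78.  1. 86. 90.] e 0.0 tip-rod 110 body-rod 161 body-up 209 fore 439 camrod 224
0 0.4 [0.57  0.069 0.359] q [ 1. 12. 78.  3. 87. 87.] e 0.0 tip-rod 121 body-rod 176 body-up 215 fore 457 camrod 242
0 0.6 [0.566 0.066 0.38 ] q [-0. 11. 77.  4. 88. 83.] e 0.0 tip-rod 133 body-rod 192 body-up 223 fore 474 camrod 261
0 0.8 [0.563 0.063 0.4  ] q [-1. 10. 76.  6. 90. 79.] e 0.0 tip-rod 148 body-rod 208 body-up 232 fore 492 camrod 280
0 1.0 [0.56 0.06 0.42] q [-3.  9. 75.  7. 91. 76.] e 0.0 tip-rod 163 body-rod 225 body-up 243 fore 509 camrod 300
1 0.2 [0.558 0.048 0.426] q [-6.  8. 76. 10. 91. 70.] e 0.0 tip-rod 163 body-rod 227 body-up 245 fore 511 camrod 304
1 0.4 [0.556 0.036 0.432] q [-9.  7. 76. 12. 90. 64.] e 0.0 tip-rod 165 body-rod 229 body-up 247 fore 514 camrod 308
1 0.6 [0.554 0.024 0.438] q [-12.   6.  76.  15.  91.  58.] e 0.0 tip-rod 167 body-rod 232 body-up 250 fore 518 camrod 313
1 0.8 [0.552 0.012 0.444] q [-15.   6.  77.  18.  91.  51.] e 0.0 tip-rod 170 body-rod 236 body-up 254 for
[... 1953 characters left out ...]
. -40.] e 0.0 tip-rod 158 body-rod 227 body-up 278 fore 484 camrod 286
5 0.2 [ 0.577 -0.179  0.271] q [-42.  36.  73.  40. 110. -42.] e 0.0 tip-rod 144 body-rod 208 body-up 270 fore 468 camrod 261
5 0.4 [ 0.577 -0.167  0.243] q [-42.  37.  75.  40. 107. -44.] e 0.0 tip-rod 136 body-rod 193 body-up 261 fore 452 camrod 237
5 0.6 [ 0.577 -0.156  0.214] q [-41.  38.  78.  39. 103. -46.] e 0.0 tip-rod 135 body-rod 182 body-up 253 fore 435 camrod 215
5 0.8 [ 0.577 -0.145  0.186] q [-40.  40.  80.  39. 100. -48.] e 0.0 tip-rod 140 body-rod 176 body-up 245 fore 417 camrod 196
5 1.0 [ 0.577 -0.134  0.158] q [-40.  41.  82.  39.  97. -49.] e 0.0 tip-rod 151 body-rod 175 body-up 238 fore 400 camrod 179
```

Run:
```python
from mv import *; from lat import *
from scipy.spatial.transform import Slerp
r0=load()[1]; r1=tool(35); S=Slerp([0,1],R.concatenate([r0,r1]))
pts=[[.572,.073,.365],[.56,.06,.41],[.552,.03,.43],[.55,-.005,.44],[.553,-.045,.43],[.558,-.09,.415],[.564,-.125,.39],[.57,-.155,.35],[.577,-.17,.30],[.577,-.165,.25]]
ss=[.1*(i+1) for i in range(10)]
rows([(p,S(s),55) for p,s in zip(pts[:5],ss[:5])])
rows([(p,S(s),55) for p,s in zip(pts[5:],ss[5:])])
rows([([.577,-.145,.20],r1,55),([.577,-.1335,.1575],r1,55)]+[([.577,-.1335,.1575],r1,55)]*2)
```

```text
[[[4.3, 4.3, -8.3, -0.38, 0.0, -4.6, 55], [8.6, 8.6, -16.6, -1.57, 1.31, -9.1, 55], [12.9, 12.8, -24.9, -2.34, 4.32, -11.1, 55], [17.2, 17.1, -33.1, -2.51, 7.82, -12.1, 55], [21.6, 21.4, -41.4, -2.18, 11.82, -11.1, 55]]]
[[[4.3, 4.2, -8.3, -2.84, 3.78, -0.63, 55], [8.6, 8.5, -16.6, -5.51, 7.13, 0.07, 55], [12.9, 12.8, -24.9, -8.57, 10.44, 2.31, 55], [17.2, 17.1, -33.2, -11.19, 12.98, 6.11, 55], [21.6, 21.3, -41.4, -13.17, 13.64, 10.68, 55]]]
[[[0.0, 0.0, 0.0, -2.95, 0.01, 4.51, 55], [0.0, 0.0, 0.0, -5.77, 0.01, 7.89, 55], [0.0, 0.0, 0.0, -5.77, 0.01, 7.89, 55], [0.0, 0.0, 0.0, -5.77, 0.01, 7.89, 55]]]
```

carry_out([
  [[4.3,4.3,-8.3,-0.38,0.0,-4.6,55],[8.6,8.6,-16.6,-1.57,1.31,-9.1,55],[12.9,12.8,-24.9,-2.34,4.32,-11.1,55],[17.2,17.1,-33.1,-2.51,7.82,-12.1,55],[21.6,21.4,-41.4,-2.18,11.82,-11.1,55]],
])

```text
time_s: 12.58
tcp_pos: [0.553, -0.0425, 0.4296]
tool_rot: [-167.0, -27.0, 38.8]
contact_force: [0.5, -0.6, -1.3]
opening: 0.556
```

carry_out([
  [[4.3,4.2,-8.3,-2.84,3.78,-0.63,55],[8.6,8.5,-16.6,-5.51,7.13,0.07,55],[12.9,12.8,-24.9,-8.57,10.44,2.31,55],[17.2,17.1,-33.2,-11.19,12.98,6.11,55],[21.6,21.3,-41.4,-13.17,13.64,10.68,55]],
])

```text
time_s: 13.2
tcp_pos: [0.5758, -0.1645, 0.2453]
tool_rot: [-179.5, -55.1, 89.4]
contact_force: [1.2, 0.0, -0.1]
opening: 0.547
```

Run:
```python
from mv import *; from lat import *
p,r=load(); save(p-r.apply([-.0577,.0001,.0789]),r)
o=check()
r1=tool(35)
print((r1.inv()*R.from_euler('xyz',o['tool_rot'],degrees=True)).magnitude()*57.3)
```

```text
t 13.2 tcp [ 0.5758 -0.1645  0.2453] rot [-179.5391  -55.0677   89.3825] err mm [-1.1286  0.4942 -4.7644] ang 0.33 F [ 1.1955  0.0229 -0.0847] T [-0.3464 -0.051   0.0239] open 0.547
q [-41.6175  37.0223  75.4737  39.767  106.4655 -43.5524]
0.3631631789666265
```

Tracking is good, so I'll move to the viewing pose and look at the latch.

carry_out([
  [[0.0,0.0,0.0,-2.95,0.0,4.5,55],[0.0,0.0,0.0,-5.8,0.0,7.9,55],[0.0,0.0,0.0,-5.8,0.0,7.9,55],[0.0,0.0,0.0,-5.8,0.0,7.9,55]],
])

```text
time_s: 13.7
tcp_pos: [0.5761, -0.1317, 0.1568]
tool_rot: [-179.5, -54.9, 89.3]
contact_force: [-0.0, 0.1, 1.0]
opening: 0.549
```

Run:
```python
from mv import *; from lat import *; from h import *; from plant import *
import pickle
p,r=load(); save(p+r.apply([-.058,.0,.079]),r)
o=check(); d=get_image('wrist'); pickle.dump((d,o),open('w8.pkl','wb')); cv2.imwrite('pics/w8.png',d['color'][:,:,::-1])
for n in ('keeper_seat','keeper_lip','lever_pivot','loop_bar','lever_pad','loop_pivot','lid_edge'):
    for x in place_of(d,n)[:2]:
        if x['p']>.2: print(n,round(x['p'],2),np.round(x['location'],1),'surf',pix2w(d,x['location'],o),'| at x=CX plane:',end=' ');O,v=rayw(d,x['location'],o); print(O+v*(( {'keeper_seat':.124,'keeper_lip':.128,'lever_pivot':.093,'loop_bar':.0995,'lever_pad':.092,'loop_pivot':.086,'lid_edge':.145}[n])-O[2])/v[2])
C=cloud(d,o)
m=(C[...,1]<.0)&(C[...,1]>-.09)&(C[...,0]>.54)&(C[...,0]<.62)&(C[...,2]>.07)&(C[...,2]<.16); P=C[m]
for y in np.arange(-.081,.004,.004):
    q=P[abs(P[:,1]-y)<.002]
    if len(q): print(round(y,3),'x',q[:,0].min(),q[:,0].max(),'z',q[:,2].min(),np.median(q[:,2]),q[:,2].max())
check()
```

```text
t 13.7 tcp [ 0.5761 -0.1317  0.1568] rot [-179.5288  -54.8922   89.3241] err mm [-0.7609  1.86   -0.3551] ang 0.38 F [-0.0443  0.0509  0.9982] T [-0.3667  0.0234  0.0095] open 0.549
q [-39.6021  40.958   82.32    39.4787  96.8632 -49.1477]
keeper_seat 0.77 [132.6 315.2] surf [ 0.5762 -0.0082  0.1274] | at x=CX plane: [ 0.5762 -0.0041  0.124 ]
keeper_lip 0.61 [132.9 313.5] surf [ 0.575  -0.0081  0.1271] | at x=CX plane: [ 0.575  -0.0092  0.128 ]
lever_pivot 0.57 [164.8 315. ] surf [ 0.576  -0.0053  0.0942] | at x=CX plane: [ 0.576  -0.0042  0.093 ]
loop_bar 0.87 [212.5 320.1] surf [ 0.579  -0.0567  0.1015] | at x=CX plane: [ 0.5791 -0.0551  0.0995]
loop_bar 0.5 [ 91.5 317. ] surf [0.5776 0.0142 0.1447] | at x=CX plane: [0.5782 0.0837 0.0995]
lever_pad 0.85 [224.4 318. ] surf [ 0.5777 -0.0575  0.0896] | at x=CX plane: [ 0.5777 -0.0593  0.092 ]
lever_pad 0.64 [247.6 505.7] surf [ 0.7427 -0.0314  0.0173] | at x=CX plane: [ 0.6955 -0.078   0.092 ]
-0.069 x 0.5657884260416941 0.5874229666453489 z 0.08666902031184959 0.09033463145631157 0.09480835468117116
-0.065 x 0.5658608854934238 0.5874
[... 1343 characters left out ...]
84589432389 0.09875944552307339
-0.013 x 0.5608349808864168 0.5910091782840128 z 0.0859067849974412 0.09756256175249108 0.09898128002651985
-0.009 x 0.563097731523087 0.5885859472126934 z 0.09272656255116651 0.12151647697918427 0.1282459548509439
-0.005 x 0.5622996148214561 0.5919259568974526 z 0.09110306730702394 0.09421877230047038 0.126858601478305
-0.001 x 0.5645467210298373 0.5866297541539568 z 0.09300634594701226 0.09792313067651998 0.09905844319916784
t 14.1 tcp [ 0.5761 -0.132   0.1573] rot [-179.6959  -54.7586   89.457 ] err mm [-0.7988  1.5487  0.0604] ang 0.4 F [-0.479   0.1381  0.1603] T [-0.4045  0.0221 -0.0024] open 0.55
q [-39.6119  40.8604  82.3434  39.4344  96.7859 -49.1874]
```

View pics/w8.png

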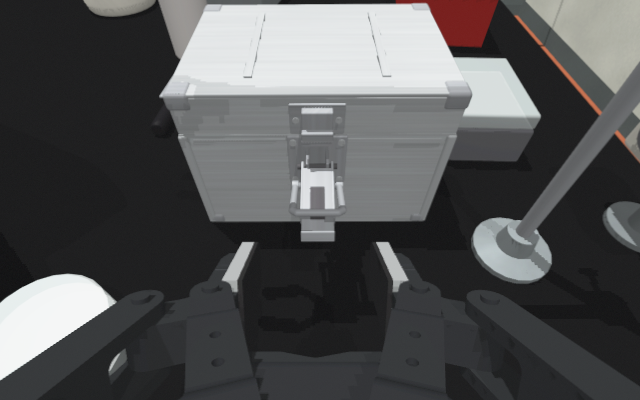

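The view shows the lid shut and the keeper at (316,120). The loop spans (293–342,185–212), with the lever end at (318,235). The clamp upright is off to the right. Next I'll read the tip offset and set the grip waypoints.

```bash
sed -i 's/FY=.*/FY=.012; CX=.5768/' lat.py
python3 - <<'E'
from h import *; import pickle; from lat import *
np.set_printoptions(precision=4,suppress=True)
d,o=pickle.load(open('w8.pkl','rb'))
o0=dict(tcp_pos=np.zeros(3),tool_rot=[0,0,0]); C=cloud(d,o0)
m=(C[...,2]<.03)&(C[...,2]>-.06)&(abs(C[...,0])<.05)&(d['z_map']>0)
P=C[m]; print(len(P),P[:,2].max()); 
for s in (1,-1):
    Q=P[P[:,1]*s>0]; print(Q.min(0),Q.max(0)); T=Q[Q[:,2]>Q[:,2].max()-.003]; print('tip',T.min(0),T.max(0))
    N=Q[(Q[:,2]>-.01)]; print('z>-.01: |y|',abs(N[:,1]).min(),abs(N[:,1]).max())
print('G sequence')
for a,l in ((1.44,1.2),(1.7,.9),(1.95,.6),(2.08,.3),(2.1,0),(2.1,-.25),(2.05,-.42),(1.95,-.5),(1.8,-.5),(1.6,-.45),(1.45,-.36)):
    print(a,l,'G',on(a,l,30),'bar',on(a,l,40.5),'L',Lp(a))
# seat config
from scipy.optimize import brentq
f=lambda a: np.linalg.norm(np.array([16,124])-Lp(a))-40.5
a=brentq(f,1.2,1.7); v=np.array([16,124])-Lp(a); print('seat a',a,'lam',np.arctan2(*v),'G30',Lp(a)+v*30/40.5)
E
```

```text
31602 0.01586872708114076
[-0.0132  0.0001 -0.06  ] [0.018  0.0621 0.0159]
tip [-0.01    0.0225  0.013 ] [0.0087 0.023  0.0159]
z>-.01: |y| 0.022412423887496227 0.03692865449781587
[-0.0132 -0.063  -0.06  ] [ 0.0177 -0.0001  0.0158]
tip [-0.0094 -0.0245  0.0129] [ 0.009  -0.0241  0.0158]
z>-.01: |y| 0.023922816542882787 0.03798174389726792
G sequence
1.44 1.2 G [58.2756 96.9753] bar [ 68.062  100.7801] L [30.3144 86.1046]
1.7 0.9 G [ 55.1394 108.4075] bar [ 63.3643 114.9344] L [31.6396 89.7592]
1.95 0.6 G [ 48.9255 118.2419] bar [ 54.8543 126.9079] L [31.9863 93.4819]
2.08 0.3 G [ 40.6629 124.0806] bar [ 43.7659 134.1116] L [31.7973 95.4205]
2.1 0 G [ 31.746 125.716] bar [ 31.746 136.216] L [31.746 95.716]
2.1 -0.25 G [ 24.3238 124.7833] bar [ 21.7261 134.9569] L [31.746 95.716]
2.05 -0.42 G [ 19.6305 122.3682] bar [ 15.349  131.9557] L [31.8633 94.9756]
1.95 -0.5 G [ 17.6035 119.8093] bar [ 12.5695 129.0239] L [31.9863 93.4819]
1.8 -0.5 G [ 17.5072 117.5644] bar [ 12.4732 126.779 ] L [31.89   91.2369]
1.6 -0.45 G [ 18.1939 115.3273] bar [ 13.6268 124.782 ] L [31.2429 88.3139]
1.45 -0.36 G [ 19.8145 114.315 ] bar [ 16.1156 124.1419] L [30.3827 86.2381]
seat a 1.4408798348450622 lam -0.36140806852332735 G30 [ 19.7127 114.1783]
```

```bash
cat >> lat.py <<'E'
def tcp(G,e,x=.5775,adv=9):
    c,s=np.cos(np.radians(e)),np.sin(np.radians(e)); return w((G[0]+adv*c,G[1]+adv*s),x)
E
python3 - <<'E'
from mv import *; from lat import *
save([.5761,-.1320,.1571],R.from_euler('xyz',[-179.65,-54.85,89.42],degrees=True))
G=on(1.44,1.2,30); r=tool(35)
rows([(tcp(G,35,adv=55),r,57),(tcp(G,35,adv=30),r,57),(tcp(G,35,adv=9),r,57),(tcp(G,35,adv=9),r,57)])
E
```

```text
[[[0.1, 0.1, -0.3, 0.01, 0.13, 4.97, 57], [0.1, 0.1, -0.3, 0.01, 0.12, 7.47, 57], [0.1, 0.1, -0.3, 0.02, 0.12, 9.57, 57], [0.1, 0.1, -0.3, 0.02, 0.12, 9.57, 57]]]
```

carry_out([
  [[0.1,0.1,-0.3,0.0,0.1,5.0,57],[0.1,0.1,-0.3,0.0,0.1,7.5,57],[0.1,0.1,-0.3,0.0,0.1,9.6,57],[0.1,0.1,-0.3,0.0,0.1,9.6,57]],
])

```text
time_s: 14.6
tcp_pos: [0.5763, -0.0519, 0.1007]
tool_rot: [-179.7, -55.0, 89.8]
contact_force: [0.2, 0.1, 0.2]
opening: 0.573
```

Run:
```python
from mv import *; from lat import *; from h import *; from plant import *
import pickle
o=check(); d=get_image('wrist'); pickle.dump((d,o),open('w9.pkl','wb')); cv2.imwrite('pics/w9.png',d['color'][:,:,::-1])
```

```text
t 14.6 tcp [ 0.5763 -0.0519  0.1007] rot [-179.7005  -54.9944   89.8056] err mm [-1.1589  1.7491 -1.4913] ang 0.19 F [0.2131 0.145  0.233 ] T [-0.4029  0.0282 -0.0011] open 0.573
q [-34.254   42.7072  90.1495  42.5721  87.0924 -52.5289]
```

View pics/w9.png

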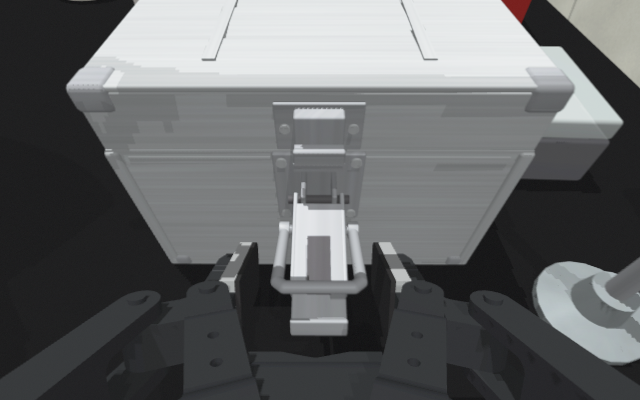

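carry_out([
  [[0,0,0,0,0.15,0,57],[0,0,0,0,0.15,0,35],[0,0,0,0,0.15,0,35],[0,0,0,0,0.15,0,35]],
], force=20)

```text
time_s: 15.15
tcp_pos: [0.5781, -0.0539, 0.101]
tool_rot: [-179.8, -54.9, 89.8]
contact_force: [-4.0, -3.8, -0.2]
opening: 0.425
```

Run:
```python
from mv import *; from lat import *; from h import *; from plant import *
import pickle
o=check(); d=get_image('wrist'); pickle.dump((d,o),open('w10.pkl','wb')); cv2.imwrite('pics/w10.png',d['color'][150:350,200:440,::-1].repeat(3,0).repeat(3,1))
```

```text
t 15.15 tcp [ 0.5781 -0.0539  0.101 ] rot [-179.8385  -54.8854   89.8364] err mm [ 0.6223 -0.2227 -1.1877] ang 0.1 F [-3.9782 -3.8379 -0.1949] T [-0.7452  0.3281  0.4608] open 0.425
q [-34.3137  42.7272  89.8801  42.5478  87.1506 -52.4107]
```

View pics/w10.png

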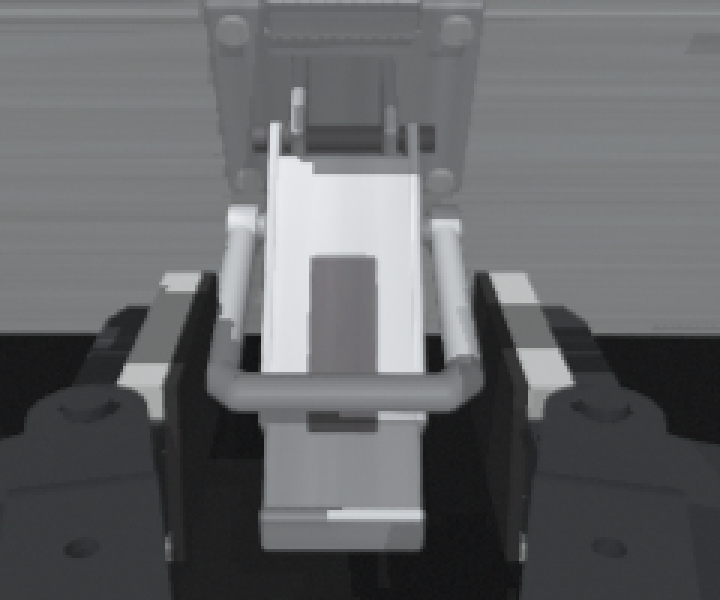

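Run:
```python
from mv import *; from lat import *
p,r=load(); p=p.copy(); p[0]=.5779; save(p,r)
G0=on(1.44,1.2,30); t=tool(35)
T=[(p+np.array([-.0005,-(G[0]-G0[0])/1e3,(G[1]-G0[1])/1e3]),t,35) for G in [on(1.57,1.05,30),on(1.7,.9,30),on(1.83,.75,30),on(1.95,.6,30),on(1.95,.6,30)]]
rows(T)
```

```text
[[[0.0, 0.0, 0.0, 0.54, -0.05, -0.24, 35], [0.0, 0.0, 0.0, 1.12, -0.05, -0.4, 35], [0.0, 0.0, 0.0, 1.7, -0.05, -0.47, 35], [0.0, 0.0, 0.0, 2.28, -0.05, -0.46, 35], [0.0, 0.0, 0.0, 2.28, -0.05, -0.46, 35]]]
```

carry_out([
  [[0.0,0.0,0.0,0.5,-0.05,-0.25,35],[0.0,0.0,0.0,1.1,-0.05,-0.4,35],[0.0,0.0,0.0,1.7,-0.05,-0.45,35],[0.0,0.0,0.0,2.3,-0.05,-0.45,35],[0.0,0.0,0.0,2.3,-0.05,-0.45,35]],
])

```text
time_s: 15.82
tcp_pos: [0.578, -0.0431, 0.1232]
tool_rot: [-179.9, -54.9, 89.9]
contact_force: [-2.6, -1.7, -2.6]
opening: 0.429
```

Run:
```python
from mv import *; from lat import *; from h import *; from plant import *
import pickle
o=check(); d=get_image('wrist'); pickle.dump((d,o),open('w11.pkl','wb')); cv2.imwrite('pics/w11.png',d['color'][100:350,180:460,::-1].repeat(2,0).repeat(2,1))
for n in ('loop_bar','lever_pad'): print(n,[(x['p'],np.round(x['location']),pix2w(d,x['location'],o)) for x in place_of(d,n)[:1]])
```

```text
t 15.82 tcp [ 0.578  -0.0431  0.1232] rot [-179.9242  -54.9445   89.9499] err mm [ 0.5626  1.2225 -0.319 ] ang 0.06 F [-2.6075 -1.6693 -2.6311] T [-0.8944  0.1765  0.271 ] open 0.429
q [-33.5681  40.7815  90.0797  43.0092  88.105  -50.8818]
loop_bar [(0.9, array([280., 315.]), array([ 0.5773, -0.044 ,  0.1228]))]
lever_pad [(0.88, array([332., 316.]), array([ 0.578 , -0.0559,  0.0998]))]
```

View pics/w11.png

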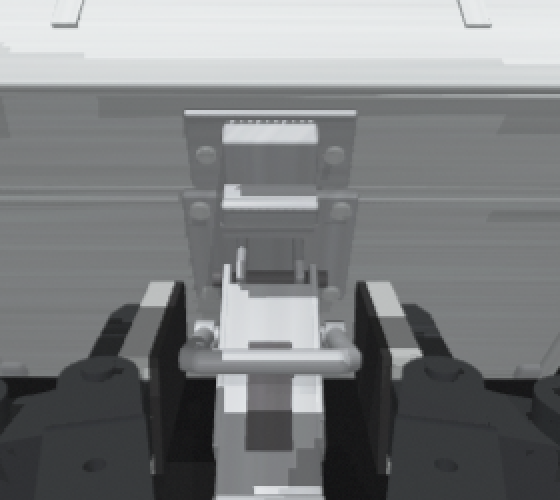

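Run:
```python
from mv import *; from lat import *
p=np.array([.578,-.0431,.1232]); save(p,load()[1])   # measured
t=tool(35)
rows([(p,t,57)]*2+[(w((57.5,117.4),.578),t,57),(w((57.5,117.4),.578),t,35),(w((57.5,117.4),.578),t,35)])
```

```text
[[[0.0, 0.0, 0.0, 0.0, 0.0, 0.0, 57], [0.0, 0.0, 0.0, 0.0, 0.0, 0.0, 57], [0.0, 0.0, 0.0, -0.61, 0.0, 0.14, 57], [0.0, 0.0, 0.0, -0.61, 0.0, 0.14, 35], [0.0, 0.0, 0.0, -0.61, 0.0, 0.14, 35]]]
```

carry_out([
  [[0,0,0,0,0,0,57],[0,0,0,0,0,0,57],[0,0,0,-0.6,0,0,57],[0,0,0,-0.6,0,0,57],[0,0,0,-0.6,0,0,57]],
])

```text
time_s: 16.6
tcp_pos: [0.5781, -0.0471, 0.1174]
tool_rot: [-179.8, -55.0, 89.8]
contact_force: [1.0, 0.3, -0.6]
opening: 0.571
```

Run:
```python
from mv import *; from lat import *; from h import *; from plant import *
import pickle
p,r=load(); 
o=check(); d=get_image('wrist'); pickle.dump((d,o),open('w12.pkl','wb')); cv2.imwrite('pics/w12.png',d['color'][100:350,180:460,::-1].repeat(2,0).repeat(2,1))
for n in ('loop_bar','lever_pad','loop_pivot'): print(n,[(x['p'],np.round(x['location']),pix2w(d,x['location'],o)) for x in place_of(d,n)[:1]])
C=cloud(d,o)
m=(C[...,1]<-.01)&(C[...,1]>-.09)&(abs(C[...,0]-.577)<.024)&(C[...,2]>.07)&(C[...,2]<.16); P=C[m]
for y in np.arange(-.073,-.01,.004):
    q=P[abs(P[:,1]-y)<.002]; qs=q[(abs(q[:,0]-.577)>.0125)&(abs(q[:,0]-.577)<.0195)]
    if len(q): print('out',round((.012-y)*1e3,1),'z',q[:,2].max(),'legs z',(qs[:,2].min(),qs[:,2].max()) if len(qs) else '', 'lever z',np.median(q[abs(q[:,0]-.577)<.009][:,2]) if (abs(q[:,0]-.577)<.009).any() else '')
```

```text
t 16.6 tcp [ 0.5781 -0.0471  0.1174] rot [-179.8488  -54.9525   89.8322] err mm [ 0.0579 -1.6423  0.0421] ang 0.07 F [ 0.9578  0.2701 -0.5831] T [-0.419   0.0228  0.0085] open 0.571
q [-33.8589  41.3194  89.9588  42.8549  87.9422 -51.2597]
loop_bar [(0.89, array([265., 315.]), array([ 0.5775, -0.0445,  0.1223]))]
lever_pad [(0.58, array([316., 314.]), array([ 0.5772, -0.0552,  0.0997]))]
loop_pivot []
out 85.0 z 0.15091600159241744 legs z  lever z 
out 81.0 z 0.1489054328538965 legs z  lever z 0.10141915705883145
out 77.0 z 0.13300670133903691 legs z  lever z 0.10506856124164
out 73.0 z 0.13940259147290962 legs z  lever z 0.1006258426450562
out 69.0 z 0.13792506286126438 legs z  lever z 0.10046514814912408
out 65.0 z 0.1362899067228493 legs z  lever z 0.10051202033829112
out 61.0 z 0.13330123232318342 legs z  lever z 0.10062249301193346
out 57.0 z 0.13015163865380514 legs z (np.float64(0.11660390027556583), np.float64(0.12291157045996992)) lever z 0.11941275731234756
out 53.0 z 0.12753957366093477 legs z (np.float64(0.11628942409313847), np.float64(0.12346927747516859)) lever z 0.100
[... 242 characters left out ...]
01688306)) lever z 0.09921148750227228
out 41.0 z 0.10723812612593692 legs z (np.float64(0.09825036299154871), np.float64(0.10723812612593692)) lever z 0.10019902599348998
out 37.0 z 0.10251491419430525 legs z (np.float64(0.09357113390725799), np.float64(0.10251491419430525)) lever z 0.099646978914367
out 33.0 z 0.10098621855540024 legs z (np.float64(0.08634888290169518), np.float64(0.09627125966004055)) lever z 0.09952096557470243
out 29.0 z 0.10062046693029159 legs z (np.float64(0.0882432656737922), np.float64(0.09229377893639848)) lever z 0.09940938279102658
out 25.0 z 0.10073498272501474 legs z (np.float64(0.08846264922402988), np.float64(0.08846264922402988)) lever z 0.09933319741659224
```

View pics/w12.png

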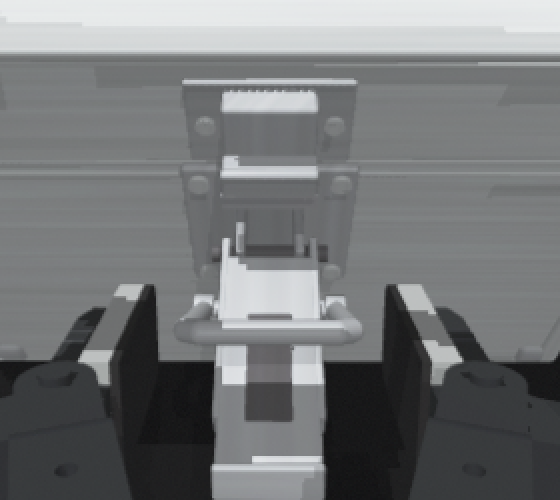

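carry_out([
  [[0,0,0,0,0,0,35],[0,0,0,0,0,0,35],[0,0,0,0,0,0,35]],
], force=25)

```text
time_s: 17.18
tcp_pos: [0.5778, -0.0471, 0.1176]
tool_rot: [-179.8, -54.9, 89.9]
contact_force: [-1.3, -0.1, 0.6]
opening: 0.424
```

Run:
```python
from mv import *; from lat import *
p0=np.array([.5781,-.0471,.1174]); save(p0,load()[1]); check()
G0=on(1.59,.63,30); t=tool(35); print(G0,on(1.59,.63,40.5))
seq=[(1.72,.5),(1.85,.38),(1.97,.25),(2.07,.1),(2.1,-.05)]
T=[(p0+np.array([-.0005,-(G[0]-G0[0])/1e3,(G[1]-G0[1])/1e3]),t,35) for G in [on(a,l,30) for a,l in seq]]
rows(T)
seq=[(2.1,-.15),(2.1,-.25),(2.08,-.35),(2.04,-.44),(2.04,-.44)]
print('next');T=[(p0+np.array([-.0005,-(G[0]-G0[0])/1e3,(G[1]-G0[1])/1e3]),t,35) for G in [on(a,l,30) for a,l in seq]]
rows(T,commit=False)
```

```text
t 17.18 tcp [ 0.5778 -0.0471  0.1176] rot [-179.8465  -54.9307   89.8559] err mm [-0.252   0.0253  0.1601] ang 0.08 F [-1.2844 -0.1464  0.5898] T [-0.3867  0.1234  0.1396] open 0.424
q [-33.8551  41.2964  89.9688  42.8264  87.9464 -51.2612]
[ 48.8697 112.4125] [ 55.0557 120.8968]
[[[0.0, 0.0, 0.0, 0.48, -0.05, 0.0, 35], [0.0, 0.0, 0.0, 0.94, -0.05, 0.05, 35], [0.0, 0.0, 0.0, 1.4, -0.05, 0.18, 35], [0.0, 0.0, 0.0, 1.85, -0.05, 0.42, 35], [0.0, 0.0, 0.0, 2.16, -0.05, 0.76, 35]]]
next
[[[0.0, 0.0, 0.0, 0.14, 0.0, 0.26, 35], [0.0, 0.0, 0.0, 0.26, 0.0, 0.54, 35], [0.0, 0.0, 0.0, 0.33, 0.0, 0.84, 35], [0.0, 0.0, 0.0, 0.33, 0.0, 1.13, 35], [0.0, 0.0, 0.0, 0.33, 0.0, 1.13, 35]]]
```

carry_out([
  [[0.0,0.0,0.0,0.5,-0.05,0.0,35],[0.0,0.0,0.0,0.95,-0.05,0.05,35],[0.0,0.0,0.0,1.4,-0.05,0.2,35],[0.0,0.0,0.0,1.85,-0.05,0.4,35],[0.0,0.0,0.0,2.15,-0.05,0.75,35]],
])

```text
time_s: 17.8
tcp_pos: [0.5779, -0.0284, 0.1316]
tool_rot: [-180.0, -55.0, 89.9]
contact_force: [-0.1, -5.2, 1.2]
opening: 0.421
```

```bash
cat > look.py <<'E'
from mv import *; from lat import *; from h import *; from plant import *
import pickle,sys
def look(tag):
    o=check(); d=get_image('wrist'); pickle.dump((d,o),open(tag+'.pkl','wb')); cv2.imwrite(f'pics/{tag}.png',d['color'][60:340,160:480,::-1].repeat(2,0).repeat(2,1))
    for n in ('loop_bar','lever_pad'): print(n,[(round(x['p'],2),np.round(x['location']),'out,z mm',np.round([(FY-P[1])*1e3,P[2]*1e3],1)) for x in place_of(d,n)[:1] for P in [pix2w(d,x['location'],o)]])
look(sys.argv[1])
E
python3 look.py w13
```

```text
t 17.8 tcp [ 0.5779 -0.0284  0.1316] rot [-179.9788  -54.9534   89.9424] err mm [0.2377 0.0395 0.9274] ang 0.0 F [-0.0651 -5.2033  1.1806] T [-0.8628 -0.0538  0.0181] open 0.421
q [-32.5306  39.7453  90.9068  43.7128  87.6858 -50.164 ]
loop_bar [(0.71, array([268., 318.]), 'out,z mm', array([ 36.6, 132.5]))]
lever_pad [(0.91, array([359., 314.]), 'out,z mm', array([ 81.7, 171.9]))]
```

View pics/w13.png

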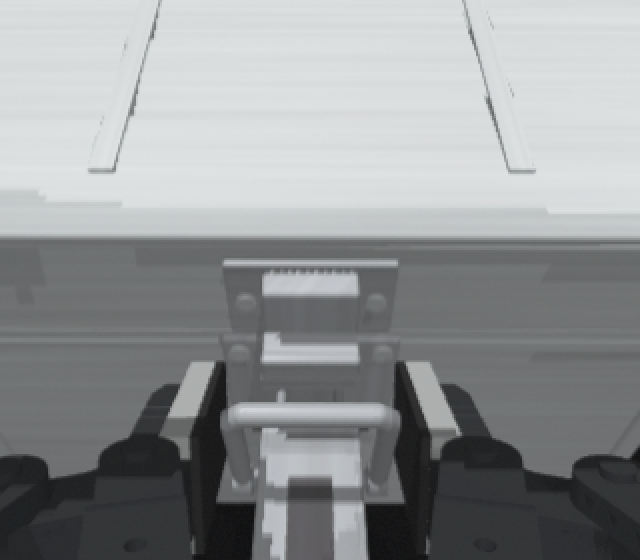

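carry_out([
  [[0,0,0,0,0,0,30],[0,0,0,0,0,0,30],[0,0,0,0.2,0,-0.15,30],[0,0,0,0.4,0,-0.3,30],[0,0,0,0.4,0,-0.3,30]],
], force=60)

```text
time_s: 18.58
tcp_pos: [0.5777, -0.0288, 0.1357]
tool_rot: [-179.9, -54.9, 89.9]
contact_force: [2.1, -3.4, -4.5]
opening: 0.407
```

```bash
python3 - <<'E'
from mv import *
p,r=load(); save(p+r.apply([.004,0,-.003]),r)
E
python3 look.py w14
```

```text
t 18.57 tcp [ 0.5777 -0.0288  0.1357] rot [-179.884   -54.9107   89.867 ] err mm [ 0.1063 -0.1543 -0.018 ] ang 0.07 F [ 2.1182 -3.3768 -4.4916] T [-1.2857 -0.2644 -0.3991] open 0.407
q [-32.5419  39.4318  90.7519  43.6408  88.019  -49.8011]
loop_bar [(0.78, array([269., 316.]), 'out,z mm', array([ 37. , 135.8]))]
lever_pad [(0.7, array([338., 314.]), 'out,z mm', array([ 59.3, 121.9]))]
```

View pics/w14.png

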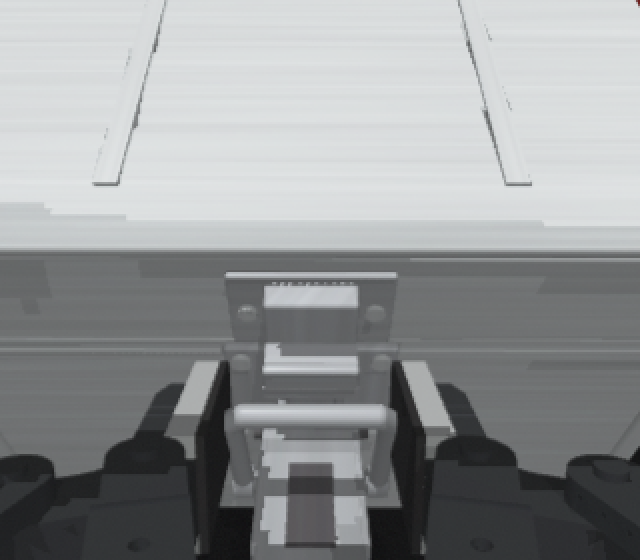

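carry_out([
  [[0,0,0,0,0,0,52],[0,0,0,0,0,0,52],[0,0,0,0,0,-1.5,52],[0,0,0,0,0,-3.0,30],[0,0,0,0,0,-3.0,30]],
], force=20)

```text
time_s: 19.35
tcp_pos: [0.5784, -0.0551, 0.1541]
tool_rot: [179.9, -54.8, 90.0]
contact_force: [-0.2, 0.2, 0.4]
opening: 0.298
```

```bash
python3 - <<'E'
from mv import *
p,r=load(); save(p+r.apply([0,0,-.03]),r)
E
python3 look.py w15
python3 - <<'E'
import sys; sys.path.insert(0,'.')
import os; os.chdir('.')
from h import *; import pickle; from lat import *
d,o=pickle.load(open('w15.pkl','rb')); C=cloud(d,o)
m=(C[...,1]<-.01)&(C[...,1]>-.09)&(abs(C[...,0]-.577)<.024)&(C[...,2]>.08)&(C[...,2]<.16); P=C[m]
for y in np.arange(-.073,-.008,.004):
    q=P[abs(P[:,1]-y)<.002]; qs=q[(abs(q[:,0]-.577)>.0125)&(abs(q[:,0]-.577)<.0195)];ql=q[abs(q[:,0]-.577)<.009]
    print('out',round((FY-y)*1e3,1),'n',len(q),'legs z',(qs[:,2].min().round(4),qs[:,2].max().round(4)) if len(qs) else '', 'mid z',(np.round(np.percentile(ql[:,2],[2,50,98]),4)) if len(ql) else '')
o0=dict(tcp_pos=np.zeros(3),tool_rot=[0,0,0]); C=cloud(d,o0)
m=(C[...,2]<.02)&(C[...,2]>-.06)&(abs(C[...,0])<.02)&(d['z_map']>0)&(abs(C[...,1])<.04);P=C[m]
for s in (1,-1):
    Q=P[(P[:,1]*s>0)]; print('tipz',np.sort(Q[:,2])[-20],'inner', np.sort(abs(Q[Q[:,2]>-.005][:,1]))[:200:50], 'outer tip',abs(Q[Q[:,2]>Q[:,2].max()-.004][:,1]).max())
E
```

```text
t 19.35 tcp [ 0.5784 -0.0551  0.1541] rot [179.8788 -54.8478  89.9856] err mm [ 0.8088 -1.8626  1.1181] ang 0.15 F [-0.1591  0.1621  0.416 ] T [-0.4152 -0.0001  0.0144] open 0.298
q [-34.4223  38.763   88.3194  42.5241  91.1483 -48.8248]
loop_bar [(0.75, array([239., 312.]), 'out,z mm', array([ 36.8, 135.6]))]
lever_pad [(0.8, array([294., 314.]), 'out,z mm', array([ 58.5, 120.9]))]
out 85.0 n 62 legs z (np.float64(0.1524), np.float64(0.16)) mid z 
out 81.0 n 59 legs z (np.float64(0.1503), np.float64(0.1596)) mid z 
out 77.0 n 75 legs z (np.float64(0.1475), np.float64(0.1598)) mid z 
out 73.0 n 115 legs z (np.float64(0.1451), np.float64(0.1588)) mid z [0.1266 0.127  0.129 ]
out 69.0 n 641 legs z (np.float64(0.1406), np.float64(0.16)) mid z [0.1263 0.1284 0.1304]
out 65.0 n 453 legs z (np.float64(0.1397), np.float64(0.1596)) mid z [0.1288 0.1305 0.1318]
out 61.0 n 298 legs z (np.float64(0.1367), np.float64(0.1599)) mid z [0.1212 0.1223 0.1234]
out 57.0 n 548 legs z (np.float64(0.1394), np.float64(0.16)) mid z [0.1196 0.121  0.1222]
out 53.0 n 491 legs z (np.float64(0.1423), np.float64
[... 183 characters left out ...]
ut 41.0 n 228 legs z (np.float64(0.1344), np.float64(0.1361)) mid z [0.1113 0.113  0.1148]
out 37.0 n 892 legs z (np.float64(0.093), np.float64(0.1375)) mid z [0.1097 0.1353 0.1374]
out 33.0 n 421 legs z (np.float64(0.0913), np.float64(0.1365)) mid z [0.1072 0.1089 0.1367]
out 29.0 n 195 legs z (np.float64(0.0948), np.float64(0.0974)) mid z [0.1052 0.1066 0.1077]
out 25.0 n 170 legs z  mid z [0.1031 0.1045 0.1058]
out 21.0 n 46 legs z  mid z [0.1023 0.103  0.1039]
tipz 0.01588630274147143 inner [0.00037487 0.00304899 0.00613576 0.00923757] outer tip 0.012154347447714053
tipz 0.01619789323705534 inner [5.99150389e-05 3.15166951e-03 6.25500123e-03 9.40678490e-03] outer tip 0.013686961179453448
```

View pics/w15.png

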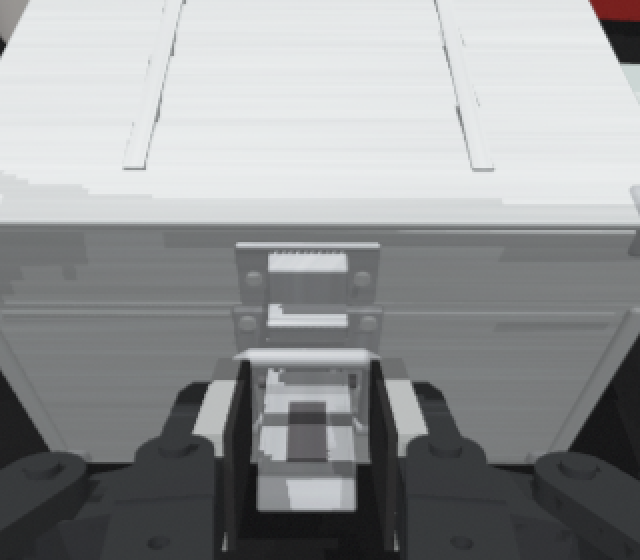

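Run:
```python
from mv import *; from lat import *
save([.5784,-.0551,.1541],load()[1]); t=tool(35)
rows([(w(g,.578),t,33) for g in ((57,150),(50,146.5),(43,146),(36,144.5),(30,142.5))])
rows([(w(g,.578),t,33) for g in ((27,141),(26.5,140.5),(26.5,138),(27,136),(27.5,135))],commit=False)
```

```text
[[[0.0, 0.0, 0.0, 0.24, -0.04, 1.06, 33], [0.0, 0.0, 0.0, 0.36, -0.04, 1.84, 33], [0.0, 0.0, 0.0, 0.72, -0.04, 2.44, 33], [0.0, 0.0, 0.0, 1.0, -0.04, 3.1, 33], [0.0, 0.0, 0.0, 1.18, -0.04, 3.7, 33]]]
[[[0.0, 0.0, 0.0, 0.05, 0.0, 0.34, 33], [0.0, 0.0, 0.0, 0.04, 0.0, 0.4, 33], [0.0, 0.0, 0.0, -0.17, 0.0, 0.55, 33], [0.0, 0.0, 0.0, -0.36, 0.0, 0.62, 33], [0.0, 0.0, 0.0, -0.47, 0.0, 0.64, 33]]]
```

carry_out([
  [[0.0,0.0,0.0,0.25,-0.05,1.05,33],[0.0,0.0,0.0,0.35,-0.05,1.85,33],[0.0,0.0,0.0,0.7,-0.05,2.45,33],[0.0,0.0,0.0,1.0,-0.05,3.1,33],[0.0,0.0,0.0,1.2,-0.05,3.7,33]],
])

```text
time_s: 20.12
tcp_pos: [0.577, -0.0155, 0.1415]
tool_rot: [-179.9, -54.9, 89.9]
contact_force: [-0.6, -0.5, 0.4]
opening: 0.333
```

```bash
python3 look.py w16
```

```text
t 20.12 tcp [ 0.577  -0.0155  0.1415] rot [-179.8626  -54.921    89.8818] err mm [-1.0204  2.5523 -1.0391] ang 0.08 F [-0.6144 -0.4747  0.4444] T [-0.4195  0.0121 -0.0217] open 0.333
q [-31.5821  38.6417  91.5172  44.22    87.5577 -49.2631]
loop_bar [(0.63, array([259., 320.]), 'out,z mm', array([ 13.2, 131. ]))]
lever_pad []
```

View pics/w16.png

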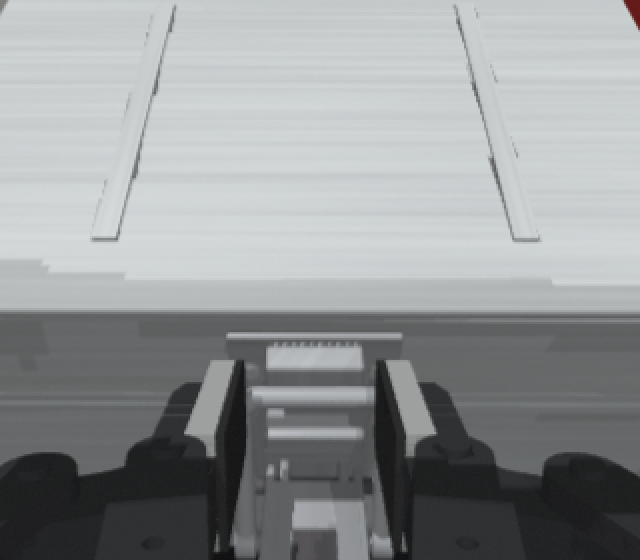

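The bar at zoom (310,395) lies between the keeper's back block at (315,357) and the lip at (315,433). I'll press it straight down now.

carry_out([
  [[0,0,0,-0.1,0,0.1,33],[0,0,0,-0.25,0,0.2,33],[0,0,0,-0.4,0,0.3,33],[0,0,0,-0.55,0,0.4,33],[0,0,0,-0.55,0,0.4,33]],
])

```text
time_s: 20.9
tcp_pos: [0.5772, -0.0162, 0.1348]
tool_rot: [-179.9, -54.9, 89.9]
contact_force: [0.2, -1.0, 3.1]
opening: 0.329
```

```bash
python3 look.py w17
```

```text
t 20.9 tcp [ 0.5772 -0.0162  0.1348] rot [-179.8915  -54.9284   89.86  ] err mm [-0.8163  1.8523 -7.7371] ang 0.06 F [ 0.232  -0.9526  3.1082] T [-0.1595 -0.0339 -0.0304] open 0.329
q [-31.6404  39.1663  91.696   44.2472  87.0598 -49.7755]
loop_bar [(0.59, array([253., 318.]), 'out,z mm', array([ 12.2, 126.8]))]
lever_pad []
```

View pics/w17.png

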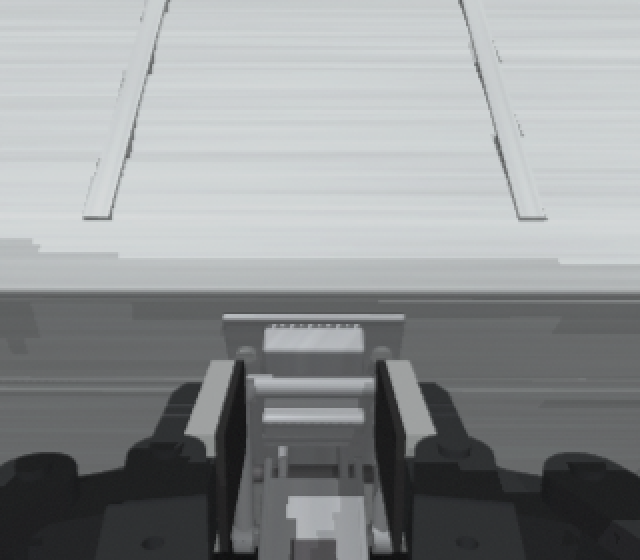

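carry_out([
  [[0,0,0,-0.15,0,0.05,33],[0,0,0,-0.3,0,0.1,33],[0,0,0,-0.3,0,0.1,33]],
])

```text
time_s: 21.42
tcp_pos: [0.5771, -0.017, 0.1316]
tool_rot: [-179.9, -54.9, 89.8]
contact_force: [0.4, -1.0, 2.3]
opening: 0.329
```

```bash
python3 look.py w18
```

```text
t 21.43 tcp [ 0.5771 -0.017   0.1316] rot [-179.86    -54.9223   89.848 ] err mm [ -0.9222   1.0556 -10.8979] ang 0.07 F [ 0.3843 -1.0036  2.302 ] T [-0.1398 -0.0526 -0.0575] open 0.329
q [-31.6971  39.4255  91.7385  44.2021  86.8828 -50.0089]
loop_bar [(0.88, array([248., 320.]), 'out,z mm', array([ 11.5, 125. ]))]
lever_pad [(0.44, array([201., 318.]), 'out,z mm', array([ -1.2, 142.2]))]
```

View pics/w18.png

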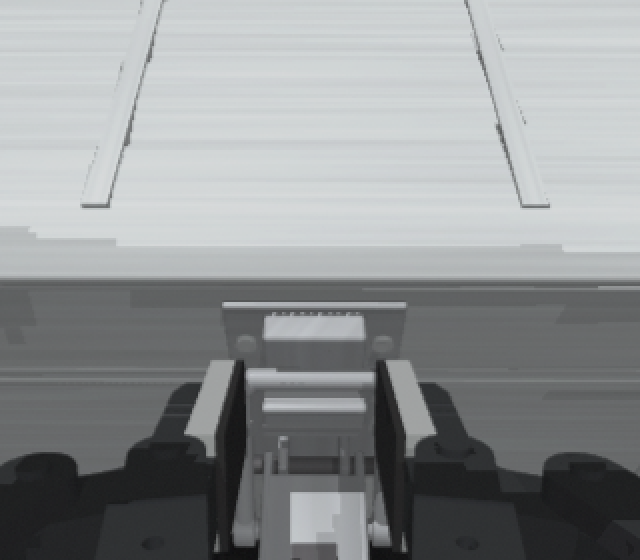

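carry_out([
  [[0,0,0,0,0,-1.5,33],[0,0,0,0,0,-4,20],[0,0,0,0,0,-7.5,0],[0,0,0,0,0,-7.5,0],[0,0,0,0,0,-7.5,0]],
])

```text
time_s: 22.2
tcp_pos: [0.5766, -0.0783, 0.1746]
tool_rot: [-179.8, -54.9, 89.8]
contact_force: [-0.1, 0.8, 0.0]
opening: 0.0
```

```bash
python3 look.py w19
python3 - <<'E'
from h import *; import pickle; from lat import *
d,o=pickle.load(open('w19.pkl','rb')); C=cloud(d,o)
cv2.imwrite('pics/w19z.png',cv2.resize(d['color'][90:260,240:400,::-1],None,fx=4,fy=4,interpolation=cv2.INTER_CUBIC))
m=(C[...,1]<.0)&(C[...,1]>-.09)&(abs(C[...,0]-.577)<.024)&(C[...,2]>.07)&(C[...,2]<.16); P=C[m]
for y in np.arange(-.073,-.0,.004):
    q=P[abs(P[:,1]-y)<.002]; qs=q[(abs(q[:,0]-.577)>.0125)&(abs(q[:,0]-.577)<.0195)];ql=q[abs(q[:,0]-.577)<.009]
    print('out',round((FY-y)*1e3,1),'n',len(q),'legs z',(qs[:,2].min().round(4),qs[:,2].max().round(4)) if len(qs) else '', 'mid z',(np.round(np.percentile(ql[:,2],[2,50,98]),4)) if len(ql) else '')
E
```

```text
t 22.2 tcp [ 0.5766 -0.0783  0.1746] rot [-179.7887  -54.9323   89.7826] err mm [ -1.3768 -60.2487  32.0761] ang 0.11 F [-0.1267  0.7906  0.0053] T [-0.3959 -0.0282  0.0574] open 0.0
q [-36.0842  38.0462  85.9029  41.5449  94.5553 -47.6173]
loop_bar []
lever_pad [(0.28, array([169., 471.]), 'out,z mm', array([  0.9, 144.3]))]
out 85.0 n 0 legs z  mid z 
out 81.0 n 0 legs z  mid z 
out 77.0 n 0 legs z  mid z 
out 73.0 n 0 legs z  mid z 
out 69.0 n 0 legs z  mid z 
out 65.0 n 0 legs z  mid z 
out 61.0 n 0 legs z  mid z 
out 57.0 n 0 legs z  mid z 
out 53.0 n 0 legs z  mid z 
out 49.0 n 0 legs z  mid z 
out 45.0 n 0 legs z  mid z 
out 41.0 n 0 legs z  mid z 
out 37.0 n 0 legs z  mid z 
out 33.0 n 4 legs z  mid z 
out 29.0 n 88 legs z (np.float64(0.0941), np.float64(0.102)) mid z 
out 25.0 n 176 legs z (np.float64(0.0961), np.float64(0.108)) mid z 
out 21.0 n 661 legs z (np.float64(0.0946), np.float64(0.1153)) mid z [0.0978 0.1224 0.1277]
out 17.0 n 392 legs z (np.float64(0.0918), np.float64(0.122)) mid z [0.0932 0.0952 0.1274]
out 13.0 n 386 legs z (np.float64(0.116), np.float64(0.1255)) mid z [0.0974 0.1235 0.1259]
```

View pics/w19z.png

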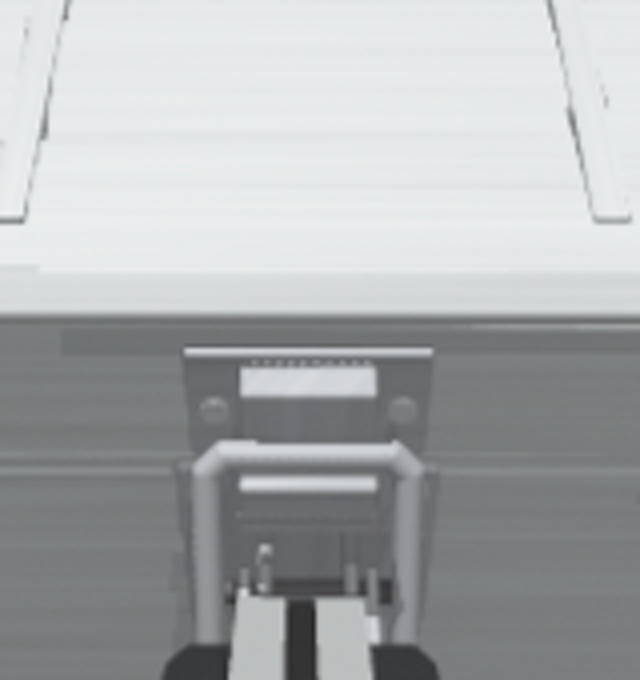

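The loop is over the keeper: the bar at zoom (310,455) sits behind the lip at (308,483), with its centre about 123.5 mm up. The lever is still open, so I'll press it down now.

```bash
cat >> lat.py <<'E'
def pad(a): return np.array([17+52*np.sin(a)+7*np.cos(a), 93-52*np.cos(a)+7*np.sin(a)])
def press(a,e=45,depth=0,k=17,half=10):
    c,s=np.cos(np.radians(e)),np.sin(np.radians(e)); t=np.array([-c,-s]); x=np.array([-s,c]); n=np.array([np.cos(a),np.sin(a)])
    return w(pad(a)+half*np.clip(np.dot(n,x)/.3,-1,1)*x-k*t-depth*n,.5768)
E
python3 - <<'E'
from mv import *; from lat import *
save([.5766,-.0783,.1746],R.from_euler('xyz',[-179.79,-54.93,89.78],degrees=True)); t=tool(45)
A=press(1.6,depth=-12); print(A,(FY-A[1])*1e3)
rows([((np.array([.5766,-.0783,.1746])+A)/2,tool(40),0),(A,t,0),(A,t,0)])
for a in (1.4,1.25,1.1,.95,.8): print(a,press(a,depth=1))
rows([(press(a,depth=1),t,0) for a in (1.5,1.38,1.25,1.12,1.0)])
rows([(press(a,depth=1),t,0) for a in (.87,.74,.6,.45,.3)],commit=True)
rows([(press(a,depth=1),t,0) for a in (.2,.1,.0)]+[(press(0,depth=3),t,0)]*2,commit=True)
E
```

```text
[ 0.5768 -0.0614  0.1326] 73.3727839027396
[[[0.0, -4.9, -0.1, -1.23, 0.01, 1.9, 0], [0.0, -9.9, -0.1, -2.46, 0.03, 3.8, 0], [0.0, -9.9, -0.1, -2.46, 0.03, 3.8, 0]]]
1.4 [ 0.5768 -0.0622  0.1092]
1.25 [ 0.5768 -0.0612  0.1014]
1.1 [ 0.5768 -0.059   0.0939]
0.95 [ 0.5768 -0.0589  0.0835]
0.8 [ 0.5768 -0.0582  0.0734]
[[[0.0, 0.0, 0.0, -1.35, 0.0, 1.22, 0], [0.0, 0.0, 0.0, -1.79, 0.0, 1.67, 0], [0.0, 0.0, 0.0, -2.2, 0.0, 2.22, 0], [0.0, 0.0, 0.0, -2.54, 0.0, 2.81, 0], [0.0, 0.0, 0.0, -3.06, 0.0, 3.39, 0]]]
[[[0.0, 0.0, 0.0, -0.61, 0.0, 0.66, 0], [0.0, 0.0, 0.0, -1.13, 0.0, 1.33, 0], [0.0, 0.0, 0.0, -1.6, 0.0, 2.06, 0], [0.0, 0.0, 0.0, -1.87, 0.0, 2.84, 0], [0.0, 0.0, 0.0, -1.64, 0.0, 3.59, 0]]]
[[[0.0, 0.0, 0.0, 0.21, 0.0, 0.48, 0], [0.0, 0.0, 0.0, 0.47, 0.0, 0.93, 0], [0.0, 0.0, 0.0, 0.78, 0.0, 1.36, 0], [0.0, 0.0, 0.0, 0.92, 0.01, 1.5, 0], [0.0, 0.0, 0.0, 0.92, 0.01, 1.5, 0]]]
```

carry_out([
  [[0.0,-5,0,-1.25,0.0,1.9,0],[0.0,-10,0,-2.45,0.0,3.8,0],[0.0,-10,0,-2.45,0.0,3.8,0]],
])

```text
time_s: 22.72
tcp_pos: [0.5758, -0.0587, 0.1328]
tool_rot: [-179.7, -45.0, 89.9]
contact_force: [1.0, 0.4, 0.4]
opening: -0.001
```

```bash
python3 look.py w20
```

```text
t 22.73 tcp [ 0.5758 -0.0587  0.1328] rot [-179.7093  -45.041    89.945 ] err mm [ -1.0889 -30.6002  86.8858] ang 0.21 F [1.004  0.4147 0.4058] T [-0.2975  0.0111 -0.0135] open -0.001
q [-31.8738  35.9643  89.8536  37.0189  83.8292 -46.0847]
loop_bar [(0.81, array([165., 321.]), 'out,z mm', array([ 11.5, 125.2]))]
lever_pad []
```

View pics/w20.png

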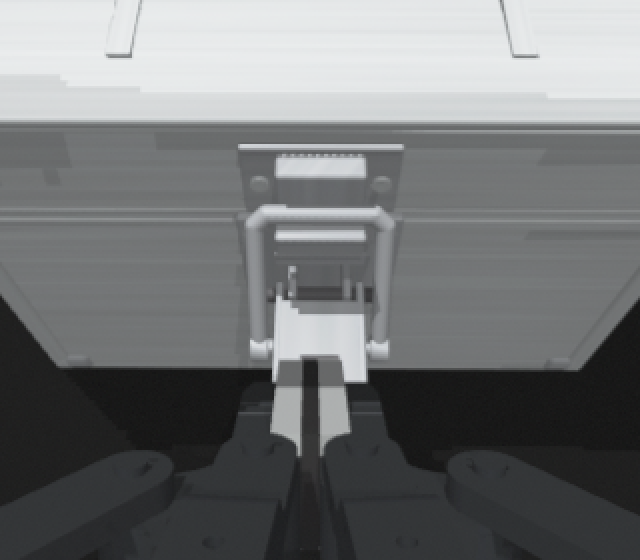

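Run:
```python
from mv import *; from lat import *
save([.5758,-.0590,.1328],R.from_euler('xyz',[-179.71,-45.04,89.945],degrees=True)); t=tool(45)
rows([(press(a,depth=1),t,0) for a in (1.5,1.38,1.25,1.12,1.0)])
```

```text
[[[-0.3, 0.0, 0.0, -1.53, 0.11, 1.07, 0], [-0.3, 0.0, 0.0, -1.97, 0.11, 1.52, 0], [-0.3, 0.0, 0.0, -2.38, 0.11, 2.06, 0], [-0.3, 0.0, 0.0, -2.71, 0.11, 2.66, 0], [-0.3, 0.0, 0.0, -3.24, 0.12, 3.24, 0]]]
```

carry_out([
  [[0.0,0.0,0.0,-1.55,0.1,1.05,0],[0.0,0.0,0.0,-1.95,0.1,1.5,0],[0.0,0.0,0.0,-2.4,0.1,2.05,0],[0.0,0.0,0.0,-2.7,0.1,2.65,0],[0.0,0.0,0.0,-3.25,0.1,3.25,0]],
])

```text
time_s: 23.5
tcp_pos: [0.578, -0.0608, 0.0873]
tool_rot: [-179.9, -45.0, 89.9]
contact_force: [0.1, 0.8, 4.9]
opening: -0.003
```

```bash
python3 look.py w21;  python3 - <<'E'
from mv import *; from lat import *
print(press(1.0,depth=1))
E
```

```text
t 23.5 tcp [ 0.578  -0.0608  0.0873] rot [-179.9189  -45.0171   89.9158] err mm [ 1.1442 -1.8264  0.341 ] ang 0.08 F [0.111  0.7889 4.9122] T [0.2662 0.006  0.0133] open -0.003
q [-31.9881  39.3854  91.2503  37.532   79.8761 -49.1053]
loop_bar [(0.63, array([107., 316.]), 'out,z mm', array([ 21.5, 127. ]))]
lever_pad []
[ 0.5768 -0.059   0.087 ]
```

View pics/w21.png

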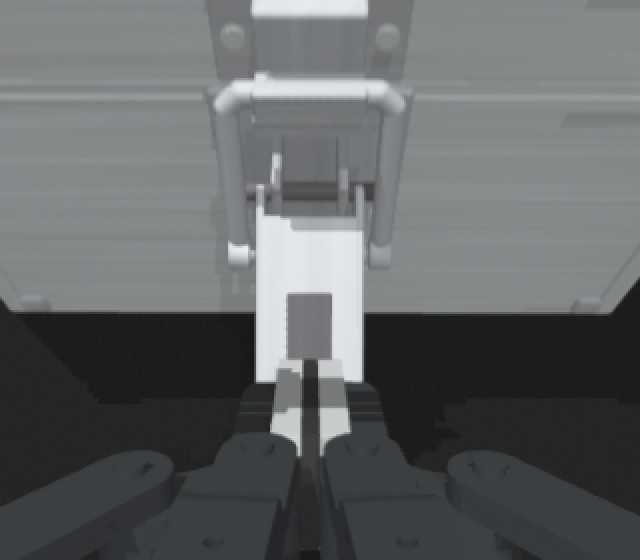

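Run:
```python
from h import *; import pickle; from lat import *
np.set_printoptions(precision=4,suppress=True)
d,o=pickle.load(open('w21.pkl','rb')); C=cloud(d,o)
cv2.imwrite('pics/w21z.png',cv2.resize(d['color'][50:150,250:380,::-1],None,fx=6,fy=6,interpolation=cv2.INTER_CUBIC))
for c in (286,300,317,335,350):
    print('col',c); print([(r,round((FY-C[r,c,1])*1e3,1),round(C[r,c,2]*1e3,1)) for r in range(92,130,2)])
print(C[107,[270,280,290,300,320,340,350,358]])
```

```text
col 286
[(92, np.float64(1.1), np.float64(115.2)), (94, np.float64(1.4), np.float64(114.3)), (96, np.float64(1.6), np.float64(113.4)), (98, np.float64(0.4), np.float64(111.0)), (100, np.float64(14.9), np.float64(124.0)), (102, np.float64(18.5), np.float64(126.5)), (104, np.float64(20.4), np.float64(127.3)), (106, np.float64(20.3), np.float64(126.3)), (108, np.float64(19.9), np.float64(124.9)), (110, np.float64(20.8), np.float64(124.8)), (112, np.float64(20.8), np.float64(123.7)), (114, np.float64(20.7), np.float64(122.6)), (116, np.float64(20.1), np.float64(120.9)), (118, np.float64(21.1), np.float64(120.9)), (120, np.float64(20.8), np.float64(119.4)), (122, np.float64(21.1), np.float64(118.6)), (124, np.float64(20.6), np.float64(116.9)), (126, np.float64(2.0), np.float64(95.0)), (128, np.float64(2.1), np.float64(93.8))]
col 300
[(92, np.float64(8.3), np.float64(121.8)), (94, np.float64(8.4), np.float64(120.9)), (96, np.float64(8.7), np.float64(120.1)), (98, np.float64(10.0), np.float64(120.3)), (100, np.float64(15.3), np.float64(124.4)), (102, np.float64(18.5), np.float64(126.5)), (
[... 2593 characters left out ...]
(108, np.float64(18.8), np.float64(123.8)), (110, np.float64(18.4), np.float64(122.3)), (112, np.float64(18.1), np.float64(121.0)), (114, np.float64(18.2), np.float64(119.9)), (116, np.float64(16.7), np.float64(117.3)), (118, np.float64(17.9), np.float64(117.4)), (120, np.float64(17.9), np.float64(116.4)), (122, np.float64(18.1), np.float64(115.4)), (124, np.float64(18.4), np.float64(114.6)), (126, np.float64(19.5), np.float64(114.6)), (128, np.float64(19.3), np.float64(113.2))]
[[ 0.5603 -0.0054  0.1229]
 [ 0.5642 -0.0058  0.1233]
 [ 0.5682 -0.0083  0.1258]
 [ 0.5719 -0.009   0.1265]
 [ 0.5793 -0.0083  0.1258]
 [ 0.5867 -0.0081  0.1256]
 [ 0.5906 -0.0065  0.124 ]
 [ 0.5939 -0.0047  0.1222]]
```

View pics/w21z.png

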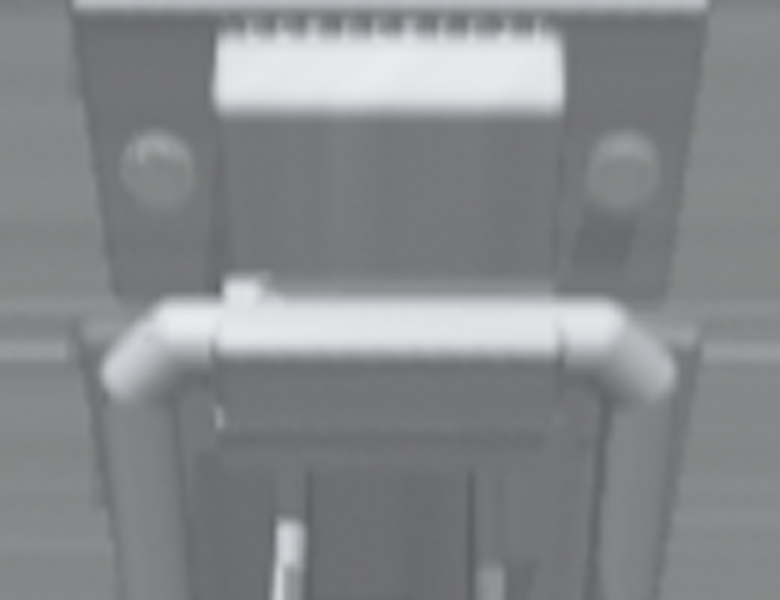

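The bar is seated behind the lip: its ends measure about 16 mm out and 124 mm up, and the lip front is at 21 mm. The lever is under way at about 5 N.

Run:
```python
from mv import *; from lat import *
save([.578,-.0606,.0870],R.from_euler('xyz',[-179.92,-45.02,89.92],degrees=True)); t=tool(45)
rows([(press(a,depth=1.5),t,0) for a in (.87,.74,.6,.45,.3)])
```

```text
[[[0.0, 0.0, -0.1, -0.5, -0.12, 0.82, 0], [0.0, 0.0, -0.1, -1.02, -0.12, 1.49, 0], [0.0, 0.0, -0.1, -1.47, -0.12, 2.22, 0], [0.0, 0.0, -0.1, -1.74, -0.12, 3.0, 0], [0.0, 0.0, -0.1, -1.5, -0.12, 3.75, 0]]]
```

carry_out([
  [[0.0,0.0,0.0,-0.5,-0.1,0.8,0],[0.0,0.0,0.0,-1.0,-0.1,1.5,0],[0.0,0.0,0.0,-1.45,-0.1,2.2,0],[0.0,0.0,0.0,-1.75,-0.1,3.0,0],[0.0,0.0,0.0,-1.5,-0.1,3.75,0]],
])

```text
time_s: 24.28
tcp_pos: [0.5769, -0.0456, 0.049]
tool_rot: [-179.9, -44.8, 89.9]
contact_force: [1.2, -0.3, -0.9]
opening: 0.001
```

```bash
python3 look.py w22;  python3 - <<'E'
from mv import *; from lat import *
print(press(.3,depth=1.5))
save([.5768,-.042,.042],R.from_euler('xyz',[-179.92,-45.02,89.92],degrees=True)); t=tool(45)
for a in (.3,.2,.1,0): print(a,press(a,depth=1.5))
E
```

```text
t 24.27 tcp [ 0.5769 -0.0456  0.049 ] rot [-179.8813  -44.8456   89.8899] err mm [ 0.1374 -0.9317 -0.8447] ang 0.21 F [ 1.1536 -0.3182 -0.8653] T [-0.3824 -0.0087  0.0103] open 0.001
q [-30.8352  41.9155  93.4327  38.6808  75.5276 -51.3561]
loop_bar [(0.85, array([ 42., 319.]), 'out,z mm', array([ 20.7, 125.8]))]
lever_pad [(0.62, array([235., 316.]), 'out,z mm', array([35.3, 40.1]))]
[ 0.5768 -0.0447  0.0499]
0.3 [ 0.5768 -0.0447  0.0499]
0.2 [ 0.5768 -0.0398  0.0481]
0.1 [ 0.5768 -0.0348  0.0468]
0 [ 0.5768 -0.0296  0.0459]
```

View pics/w22.png

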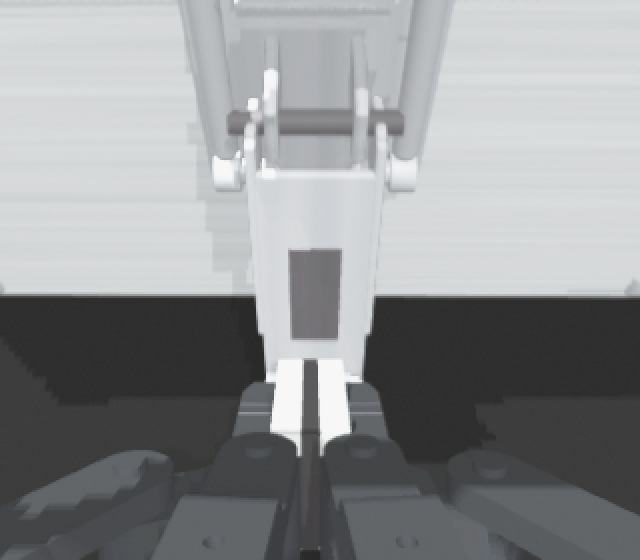

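carry_out([
  [[0,0,0,0.3,0,0.5,0],[0,0,0,0.65,0,1.0,0],[0,0,0,0.95,0,1.4,0],[0,0,0,1.1,0,1.55,0],[0,0,0,1.1,0,1.55,0]],
])

```text
time_s: 25.05
tcp_pos: [0.5771, -0.0293, 0.0468]
tool_rot: [180.0, -44.7, 90.0]
contact_force: [-3.6, -10.6, 5.0]
opening: -0.001
```

```bash
python3 look.py w23
```

```text
t 25.05 tcp [ 0.5771 -0.0293  0.0468] rot [179.9678 -44.66    90.0296] err mm [ 0.2687 12.7441  4.7861] ang 0.37 F [ -3.5665 -10.5929   5.023 ] T [-1.0043  0.418   0.5102] open -0.001
q [-29.5202  41.6734  94.5563  39.5033  74.0875 -51.2733]
loop_bar []
lever_pad [(0.81, array([241., 317.]), 'out,z mm', array([25.5, 46.2]))]
```

View pics/w23.png

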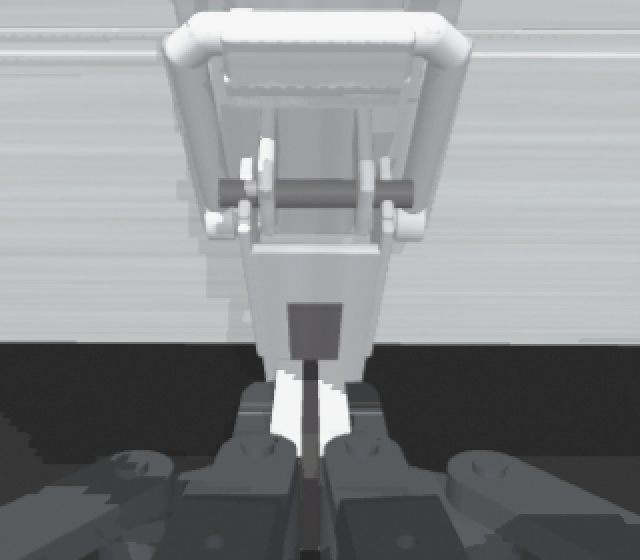

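carry_out([
  [[0,0,0,0,0,-1,0],[0,0,0,0,0,-4,0],[0,0,0,0,0,-9,0],[0,0,0,0,0,-13,0],[0,0,0,0,0,-13,0]],
])

```text
time_s: 25.82
tcp_pos: [0.5787, -0.121, 0.1408]
tool_rot: [179.7, -44.7, 90.1]
contact_force: [1.0, 0.3, 0.2]
opening: -0.002
```

Run:
```python
from mv import *; from lat import *; from h import *; from plant import *
import pickle
np.set_printoptions(precision=4,suppress=True)
o=check(); D={n:get_image(n) for n in ('wrist','side','top')}; pickle.dump((D,o),open('D24.pkl','wb'))
for n in D: cv2.imwrite(f'pics/{n}24.png',D[n]['color'][:,:,::-1])
d=D['wrist']; cv2.imwrite('pics/w24z.png',cv2.resize(d['color'][90:270,230:410,::-1],None,fx=3.3,fy=3.3,interpolation=cv2.INTER_CUBIC))
C=cloud(d,o)
for x in (.573,.58): 
    m=(abs(C[...,0]-x)<.002)&(C[...,1]<.015)&(C[...,1]>-.05)&(C[...,2]>.02)&(C[...,2]<.15); P=C[m]; P=P[np.argsort(P[:,2])]
    print(x,[(round((FY-p[1])*1e3,1),round(p[2]*1e3)) for p in P[::max(1,len(P)//30)]])
```

```text
t 25.82 tcp [ 0.5787 -0.121   0.1408] rot [179.6777 -44.7435  90.0676] err mm [  1.9391 -79.0252  98.8158] ang 0.42 F [0.9944 0.325  0.2281] T [-0.3368  0.008   0.0247] open -0.002
q [-36.2217  37.1727  85.1354  34.8198  88.2055 -47.0452]
0.573 [(np.float64(23.3), 30), (np.float64(23.4), 33), (np.float64(23.6), 41), (np.float64(23.6), 49), (np.float64(23.4), 57), (np.float64(24.1), 63), (np.float64(2.5), 66), (np.float64(24.2), 69), (np.float64(2.9), 73), (np.float64(22.7), 78), (np.float64(23.7), 82), (np.float64(23.3), 84), (np.float64(2.3), 86), (np.float64(2.1), 90), (np.float64(2.4), 93), (np.float64(17.9), 94), (np.float64(21.0), 117), (np.float64(19.8), 120), (np.float64(7.9), 121), (np.float64(20.5), 123), (np.float64(14.9), 124), (np.float64(20.5), 125), (np.float64(20.2), 127), (np.float64(8.8), 128), (np.float64(8.1), 132), (np.float64(1.8), 134), (np.float64(7.8), 135), (np.float64(2.9), 136), (np.float64(1.5), 137), (np.float64(-1.4), 141), (np.float64(-1.6), 143)]
0.58 [(np.float64(23.0), 29), (np.float64(23.2), 33), (np.float64(22.7), 41), (np.float64(24.1), 50), (np.float64(24.1), 57), (np.float64(2.3), 63), (np.float64(1.7), 66), (np.float64(2.0), 68), (np.float64(2.3), 71), (np.float64(24.0), 75), (np.float64(23.3), 80), (np.float64(1.8), 82), (np.float64(22.9), 85), (np.float64(3.2), 87), (np.float64(2.2), 92), (np.float64(18.9), 94), (np.float64(2.5), 95), (np.float64(21.1), 119), (np.float64(8.2), 121), (np.float64(20.9), 123), (np.float64(14.5), 124), (np.float64(20.8), 126), (np.float64(19.6), 127), (np.float64(7.7), 130), (np.float64(8.3), 133), (np.float64(4.9), 135), (np.float64(4.7), 135), (np.float64(-0.3), 137), (np.float64(-1.6), 140), (np.float64(-0.8), 142), (np.float64(-2.8), 144)]
```

View pics/w24z.png

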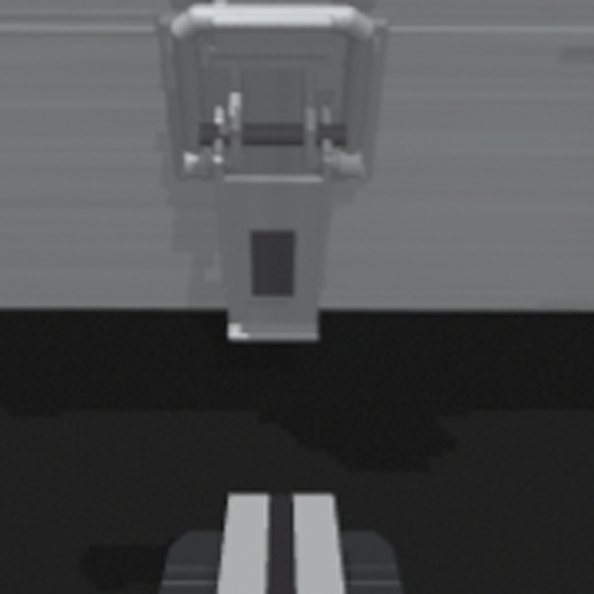

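View pics/side24.png

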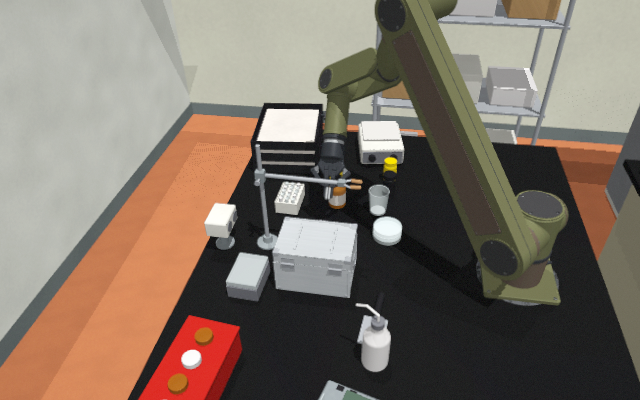

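View pics/top24.png

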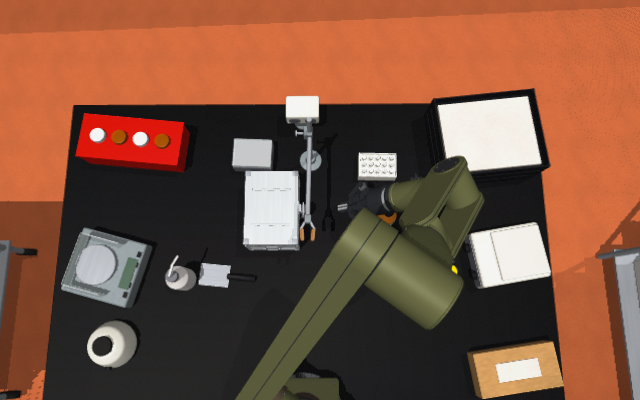

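The lever face stands vertical, 23.5 mm out from 30 to 85 mm height, so it is home. The bar is in the keeper, the lid is shut and the gripper is clear. I'll hand the job in.

Run:
```python
from plant import *
import numpy as np,pickle
D0=pickle.load(open('D0.pkl','rb'));D,o=pickle.load(open('D24.pkl','rb'))
for nm,c in (('tubes',(slice(175,215),slice(270,305))),('beaker',(slice(185,215),slice(366,392))),('dishes',(slice(218,245),slice(370,405))),('tips',(slice(250,300),slice(225,268))),('stand',(slice(150,250),slice(250,272))),('amberlow',(slice(198,212),slice(325,350))),('wash',(slice(300,372),slice(355,395)))):
    print(nm,np.abs(D0['side']['z_map'][c]-D['side']['z_map'][c]).mean()*1e3,'mm mean depth change')
print(close_job())
```

```text
tubes 16.263763 mm mean depth change
beaker 13.21574 mm mean depth change
dishes 10.745036 mm mean depth change
tips 20.945045 mm mean depth change
stand 42.23106 mm mean depth change
amberlow 25.247526 mm mean depth change
wash 16.501333 mm mean depth change
the job is handed in; nothing more can be done
None
```

Run:
```python
import numpy as np,pickle,cv2
D0=pickle.load(open('D0.pkl','rb'));D,o=pickle.load(open('D24.pkl','rb'))
for nm,(r0,r1,c0,c1) in dict(tubes=(178,215,272,305),beaker=(185,215,366,392),dishes=(218,245,370,405),tips=(250,300,225,268),wash=(300,372,355,395),amber=(196,212,325,350)).items():
    a=D0['side']['z_map'][r0:r1,c0:c1];b=D['side']['z_map'][r0:r1,c0:c1]; m=(a>0)&(b>0)
    g=lambda x:cv2.cvtColor(x['side']['color'][r0:r1,c0:c1],cv2.COLOR_RGB2GRAY).astype(np.float32)
    print(nm,'median depth diff mm',np.median((b-a)[m])*1e3,'image shift px',np.round(cv2.phaseCorrelate(g(D0),g(D)),2).tolist() if 0 else np.round(cv2.phaseCorrelate(g(D0),g(D))[0],2),'zeros',(~m).mean().round(2))
```

```text
tubes median depth diff mm -0.2887249 image shift px [-0.04  0.02] zeros 0.01
beaker median depth diff mm -0.08362532 image shift px [ 0.25 -0.27] zeros 0.01
dishes median depth diff mm -0.10371208 image shift px [-0.08  0.48] zeros 0.0
tips median depth diff mm 0.23764372 image shift px [ 0.78 -0.35] zeros 0.01
wash median depth diff mm 0.026583672 image shift px [-0.04  0.02] zeros 0.01
amber median depth diff mm -0.48351288 image shift px [0.37 0.32] zeros 0.01
```

The job is done and handed in at about 26 s of the 72 s allowed: the white-capped jar is packed, the lid is shut and the latch is hooked and home.

**What I did:**
- **Jar:** I placed it upright in the empty far compartment.
- **Lid:** I pushed it shut from behind; the fingertips stopped at 0.145 m, the height of the shut lid.
- **Loop:** I led it up by its legs. The pads slipped along the wire, so I regripped once and then raised the lever to about 2.05 rad. With the lever still open, I pushed the bar over the lip and pressed it into the groove.
- **Lever:** I pressed it past centre to its stop, peaking at roughly 12 N on the tool.

**Last checks, with the gripper clear:**
- **Lever:** its outer face stands vertical, 23.5 mm from the latch face between 30 and 85 mm height, which means it is home. The given size for that face is 24 mm.
- **Bar and lid:** the bar lies behind the lip, about 15 mm out and 124 mm high, and the lid looks shut.
- **Bystanders:** my first comparison of depth before and after showed averages of 10–42 mm. That disagreed with what the pictures showed, and I put it down to noise at object edges. Run again after handing in, using median depth and image shift, it gave under 0.5 mm and under 1 pixel for the tubes, beaker, dishes, tips, wash bottle and amber bottle.
- **Not checked again:** I did not recheck the clamp stand, whose first figure was the largest at 42 mm. My path planning kept the arm clear of it, and it looks unchanged in the pictures. I did not compare the spatula numerically, and the packed jars could not be seen once the lid was shut.

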